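Load the cell carrier into the ageing cabinet and lock it

ROBOT

A 6-joint arm with a two-finger parallel gripper is mounted at the origin on the work surface. World frame = base frame: x ahead of the robot, y to its left, z up, the work surface at z = 0. Lengths are in m, angles in rad, forces in N, time in s.
With the tool pointing down it reaches from about 0.35 to 0.875 m from the base axis. Payload 4.2 kg.
Tool frame: the origin (TCP) lies midway between the tips of the shut fingers; the grasp point (between the pads) lies 19 mm behind it (hold_point_z is the distance from the TCP to the grasp point, in m); z points along the fingers, y is the line along which they close (so a half turn about z gives the same grasp; the last joint's range is limited). The gripper opens to 87 mm and grips with 3 to 60 N. Pads are 19 mm wide; open, the fingers measure 117 mm over their backs; the gripper's body (75 mm by 190 mm) begins 51 mm behind the grasp point.
Start: joints at [-0.943, 0.385, 0.008, 0, -1.194, -0.259], TCP at [0.225, -0.583, 0.223] pointing down, gripper open.
Joint ranges: [-3.14, 3.14], [-1.21, 2.06], [-1.07, 1.41], [-3.16, 2.05], [-2.99, -0.16], [-3.1, 3.1]. Speed limits (rad/s): [2.79, 2.79, 3.14, 3.14, 3.14, 3.14].

INTERFACE

Orientations are given as a unit quaternion [x, y, z, w].
In Python, from rig import get_obs, grab_frame, finish_job, masks_of, tip_of, hold_point_z gives the robot as it stands.
- The arm moves only by the tool send_rows, never from a script. Its argument "steps" is a list that holds one entry, the list of rows, each a list of 7 numbers: the turn, a rotation vector about the tool's x, y, z in degrees, then the shift along the tool's x, y, z in cm, then the finger opening in cm, from 0 to 8.7. A call has 1 to 8 rows; each row shifts and turns the commanded pose from where the row before left it, along the tool's axes as they then stand; what a row does not reach is not made up. A row lasts 1/10 s, in which the tool goes at most 50 mm and 8.59 degrees, less where a joint would pass 70% of its speed; a pose out of reach is approached as far as the arm can. A call is refused whole if a number of a shift passes 5 or a number of a turn 8.59, either way. A call with a gripper value outside its range is refused whole. The fingers move at their own pace and stop on an object; "newtons" is the grip in N (left out, the last holds). Time passes only in rows, so rows that do not move let the fingers close. It gives the time, the measured TCP pose, the force, the opening and the grip force at its end, in the units of the state.
- get_obs(): the state, without advancing time (a new reading comes with each control period).
- grab_frame(name): name is "scene" or "side" or "wrist"; returns a dict with "frame" (480x640x3 uint8, red, green, blue), "intrinsics" (3x3 intrinsics, pixels), "view" (4x4, takes a point from world to camera coordinates). Camera axes: x right, y up, looking along -z (the intrinsics and any distortion apply to the point x, -y, -z); pixel columns grow to the right and rows downward; lengths in m; the calibration is good to about 2 mm. A picture is of the moment at which its call begins. There is no depth.
- finish_job(): hands the job in; it is judged then, once.
Trained networks look in a picture, given as the dict that the camera call returned (one of the last four; its "shot" number tells which), for a name from the list of things; names that differ only in an ending like _2 or _b are one class to them, and where a whole thing is asked for, a point or a joint stands for the part that bears it (a point fixed in the world has none). Each returns a list of dicts, best first, with "conf" (0 to 1); they miss things now and then, are a little off and sometimes report something else, mostly with a low value. They report only what shows in the picture. A call takes as long as a camera call.
- masks_of(picture, target): "mask" (480x640 bool, what is visible of it) and "point" ([column, row] in pixels, amid what is visible of it).
- tip_of(picture, target): "point" ([column, row] in pixels: a listed point, or the origin of a listed thing).
The state is a dict: "time_s": time; "joint_pos": joint angles; "joint_vel": joint speeds; "joint_efforts": joint torques, N m; "tool_pos": TCP position; "tcp_rot": TCP orientation; "force": force on the tool from outside, world axes, zero at the start; "ft_torque": the same for the moment, N m; "opening": opening from 0.0 (shut) to 1.0 (fully open); "finger_force": force on a finger pad.
Only numpy, scipy, OpenCV 4.12 (cv2) and the standard library are available. Lean on these libraries where they do the work, as an engineer would, in place of code of your own. Each camera call takes 0.05 s, during which the arm holds its last target. There are 200 camera calls.

TASK

Swing the cabinet's blue door wide open, set the carrier of battery cells upright on the cabinet floor just inside, square to the doorway with its grip block towards the door, and let go of it. Then shut the door and swing the yellow lock bar down across it until it hangs plumb, fully home. Do not ram the carrier into the cabinet, do not tip it over, and leave the bin, the tape roll and the meter where they are.

Things in the scene. Friction and masses are not known exactly. Their poses are not given: they have to be found in the camera images.
- chamber: Cabinet, clear roof, sides and back, white frame; fixed. 222 wide (y), 200 deep (x), 285 high. Origin: on the bench, middle of its front edge; +x runs into it (about world +y: its front faces the robot's right). Floor 25 above the bench, inside width 210, doorway top at 240, back wall at x = 194. The roof begins at the front edge: reach in through the doorway with the tool tilted 30 to 50 degrees.
- chamber_in (a point): Point on the cabinet's inside floor (25 above the bench), on its middle line, 72 behind the front edge: where the carrier's origin best goes. Axes as the cabinet's.
- door (a joint): Angle of the door: 0 shut, grows as its free edge (the cabinet's +y side, nearest the robot) swings out of the front; 1.57 stands straight out, stop at 1.9 rad. A little friction; it stays where it is left.
- door_hinge (a point): On the door's upright hinge axis, at the cabinet's front edge, 107 to the cabinet's -y side (the far side from the robot), 140 above the bench. Turns with the door. Door: blue frame with clear pane, 214 wide, 14 thick (outer face 16 in front of the hinge axis), from 18 to 238 above the bench.
- door_handle (a point): Middle (140 above the bench) of the handle, an upright round steel bar 14 in diameter, 100 long, its axis 48 in front of the door's outer face near the free edge; from the hinge axis 200 along the door and 64 in front. Turns with the door. Pinch it with the tool tilted 30 to 45 degrees towards the door.
- lock_bar (a joint): Angle of the yellow bar about its level pivot on the header above the door (262 above the bench, 30 to the cabinet's -y side of its middle): 0 parked level, pointing to the cabinet's -y side; its tip swings down in front of the door to 1.57, where it hangs plumb across the shut door, home. Friction holds it where it is left.
- bar_pivot (a point): On the lock bar's pivot axis (level, along the cabinet's x), 262 above the bench and 64 in front of the cabinet's front edge, level with the grip point of its peg.
- bar_peg (a point): Grip point of the round steel peg that sticks out forward (cabinet -x) from the tip of the lock bar, 125 from the pivot axis: 15 in diameter, free from 29 to 90 in front of the cabinet's front edge, with a red end cap 22 in diameter (to 96). This point is 64 in front. Pinch it from above or push it down. The yellow bar is 18 wide, 10 thick.
- carrier: Aluminium carrier plate 110 long (x), 90 wide (y), 12 thick, bearing six white flat cells (tops at 20) and an orange upright grip block at one end; 0.3 kg, loose. Origin: centre of its underside; +z up; the grip block is at the -x end, which goes nearest the door.
- carrier_grip (a point): Point to grip on the orange block, 54 above the carrier's underside and 42 towards -x from its origin. The block is 22 (x) by 24 (y), its top 78 above the underside. Grip across y. Axes as the carrier's.
- bin: Blue open parts bin 100 x 130 x 55 high, loose, on the bench near the carrier (their places may be swapped). Origin: centre of its underside. Leave alone.
- tape_roll: Yellow tape roll, ring 90 outside diameter, 48 high, lying flat at the right of the bench. Origin: centre of its underside. Leave alone.
- meter: Black hand meter 160 x 80 x 43 high, lying between the robot and the cabinet's side, left. Origin: centre of its underside. Leave alone.

How it is judged:
By the outcome, as a careful person would: the job done as asked, in the order asked, and still so for the second after the job is handed in, with the robot touching nothing.
It also fails if it takes over 72 s, if anything falls off the work surface, if the arm or the gripper's body presses on something with over 40 N, if the wrist force passes 120 N, or if a joint passes its speed limit or range.

## Working session

There is one attempt and no reset: what is moved stays moved. The work goes in short steps, Python scripts to look and compute and a tool call to move; the robot and the scene stay as the last step left them, time stands still between calls to the robot, and variables do not carry over. Pictures are saved under pics/ and viewed, at most 10 in all, crops included, and the job is handed in when it is done.

Besides the shell and the picture viewer there is one more tool, called after "Call:" by a JSON object that holds its "op" and its "data". send_rows: Moves the arm, as the interface text tells. Its arguments: {"type":"object","properties":{"steps":{"type":"array"},"newtons":{"type":"number"}},"required":["steps"]}

```bash
ls; mkdir -p pics; cat > h.py <<'E'
import numpy as np,cv2
from scipy.spatial.transform import Rotation as R
from scipy.optimize import least_squares
from rig import *
def proj(f,p):
    c=f["view"]@np.append(p,1); q=f["intrinsics"]@np.array([c[0],-c[1],-c[2]]); return q[:2]/q[2]
def tri(obs):
    A=[]
    for f,u in obs:
        P=f["intrinsics"]@np.diag([1,-1,-1])@f["view"][:3]
        A+=[u[0]*P[2]-P[0],u[1]*P[2]-P[1]]
    X=np.linalg.svd(np.array(A))[2][-1]; X=X[:3]/X[3]
    return X,[np.round(proj(f,X)-u,1) for f,u in obs]
def save(f,n): cv2.imwrite("pics/"+n+".png",f["frame"][:,:,::-1])
E
python3 - <<'E'
from h import *
o=get_obs();print({k:np.round(v,3) for k,v in o.items()},hold_point_z)
F={n:grab_frame(n) for n in("scene","side","wrist")}
cv2.imwrite("pics/a.png",np.vstack([cv2.resize(np.hstack([F["scene"]["frame"],F["side"]["frame"]]),(800,300)),]) [:,:,::-1]);save(F["wrist"],"w0")
T=["chamber","door_hinge","door_handle","bar_pivot","bar_peg","carrier","carrier_grip","bin","tape_roll","meter","chamber_in"]
for t in T:
    P={}
    for n,f in F.items():
        r=tip_of(f,t)
        if r: P[n]=(np.round(r[0]["point"],1).tolist(),round(r[0]["conf"],2))
    ob=[(F[n],np.array(P[n][0])) for n in P if n!="wrist" or P[n][1]>.5]
    print(t,P,[np.round(tri(ob)[0],4),tri(ob)[1]] if len(ob)>1 else"")
E
```

```text
pics
{'time_s': np.float64(0.0), 'joint_pos': array([-0.943,  0.386,  0.007, -0.   , -1.194, -0.259]), 'joint_vel': array([-0.   , -0.   ,  0.001, -0.001, -0.001,  0.001]), 'joint_efforts': array([-1.0000e-03, -3.9066e+01,  1.8741e+01,  4.2200e+00,  1.1000e-02,
       -0.0000e+00]), 'tool_pos': array([ 0.225, -0.582,  0.221]), 'tcp_rot': array([-0.183,  0.983,  0.001, -0.   ]), 'force': array([-0.026, -0.421, -1.131]), 'ft_torque': array([0.028, 0.027, 0.025]), 'finger_force': np.float64(0.0), 'opening': np.float64(1.004)} 0.0187
chamber {'scene': ([367.5, 256.2], 0.7), 'side': ([365.0, 215.7], 0.8)} [array([0.5141, 0.1206, 0.0109]), [array([ 0.3, -0. ]), array([-0.4,  0. ])]]
door_hinge {'scene': ([417.6, 224.6], 0.89), 'side': ([409.9, 206.1], 0.79)} [array([0.6211, 0.1476, 0.1431]), [array([ 0.8, -0. ]), array([-0.9, -0. ])]]
door_handle {'scene': ([325.0, 224.4], 0.55), 'side': ([330.3, 208.4], 0.56)} [array([0.4336, 0.0423, 0.1333]), [array([ 1.4, -0. ]), array([-1.5,  0.1])]]
bar_pivot {'scene': ([379.8, 188.6], 0.98), 'side': ([375.4, 193.8], 0.9)} [array([0.5389, 0.0864, 0.24
[... 338 characters left out ...]
-2.9, -0. ]), array([ 2.6, -0. ])]]
carrier_grip {'scene': ([322.1, 391.6], 0.81), 'side': ([332.1, 361.1], 0.91)} [array([ 0.6296, -0.2976,  0.0423]), [array([-0.6,  0. ]), array([ 0.5, -0. ])]]
bin {'scene': ([277.9, 349.6], 0.87), 'side': ([300.8, 316.9], 0.74)} [array([ 0.4901, -0.2359,  0.0044]), [array([ 2.4, -0. ]), array([-2.3,  0.3])]]
tape_roll {'scene': ([214.6, 420.7], 0.64), 'side': ([255.4, 379.9], 0.68)} [array([ 0.4728, -0.4339, -0.0064]), [array([-1.1, -0. ]), array([ 1. , -0.1])]]
meter {'scene': ([318.2, 206.9], 0.75), 'side': ([319.2, 153.7], 0.73)} [array([ 0.2885,  0.2469, -0.0036]), [array([ 0.4, -0. ]), array([-0.4,  0. ])]]
chamber_in {'side': ([376.2, 187.7], 0.75)}
```

View pics/a.png

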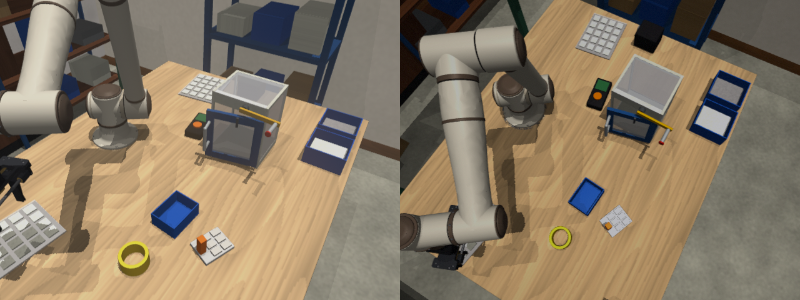

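```bash
python3 - <<'E'
from h import *
a=grab_frame("scene")["frame"][105:305,320:480];b=grab_frame("side")["frame"][80:280,320:480]
im=np.hstack([cv2.resize(x,(400,500),interpolation=cv2.INTER_CUBIC) for x in(a,b)])
cv2.imwrite("pics/b.png",im[:,:,::-1])
E
```

```text
(no output)
```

View pics/b.png

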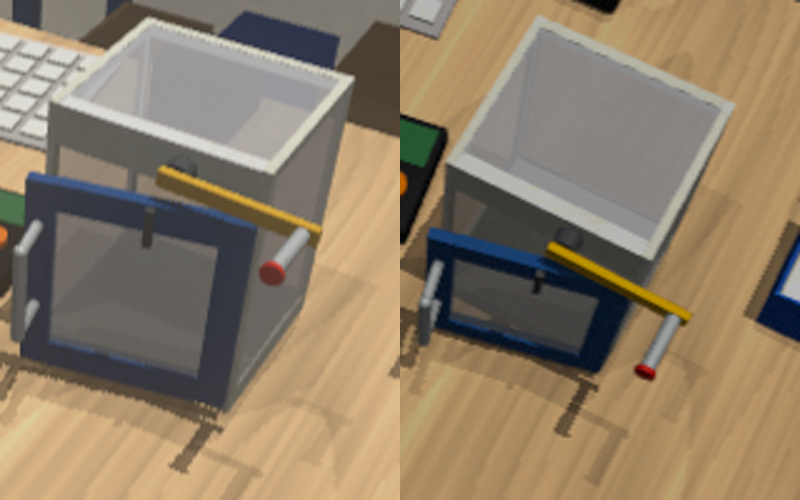

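View pics/w0.png

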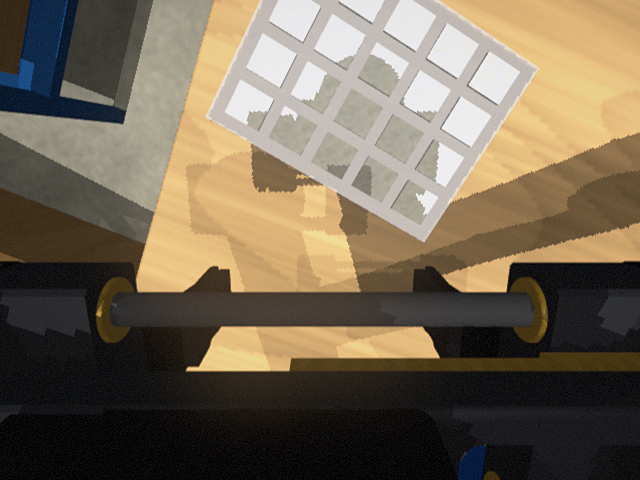

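```bash
python3 - <<'E'
from h import *
S=grab_frame("scene");D=grab_frame("side")
s=lambda u:np.array([320+u[0]/2.5,105+u[1]/2.5]);d=lambda u:np.array([320+(u[0]-400)/2.5,80+u[1]/2.5])
pts=[((150,20),(537,17),(200,111)),((353,77),(734,104),(200,-111)),((272,173),(650,260),(0,-111)),((50,97),(447,165),(0,111))]
def w(q,p): c,t=np.cos(q[2]),np.sin(q[2]); return np.array([q[0]+c*p[0]-t*p[1],q[1]+t*p[0]+c*p[1],p[2] if len(p)>2 else q[3]])
def res(q):
    r=[]
    for a,b,p in pts:
        P=w(q,np.array(p)/1e3); r+=[proj(S,P)-s(a),proj(D,P)-d(b)]
    return np.concatenate(r)
z=least_squares(res,[.514,.12,1.8,.285]);q=z.x;print(q,np.degrees(q[2]),np.round(z.fun,1))
for n,a,b in[("doorTL",(27,175),(430,230)),("doorTR",(253,228),(632,298)),("doorBL",(22,357),(436,332)),("peg",(272,273),(645,372)),("pegbase",(318,233),(688,318)),("hand",(19,293),(424,322))]:
    X,e=tri([(S,s(a)),(D,d(b))]);c,t=np.cos(q[2]),np.sin(q[2]);v=X[:2]-q[:2]
    print(n,X.round(4),"cab",np.round([c*v[0]+t*v[1],-t*v[0]+c*v[1]],4),e)
np.save("q.npy",q)
g=[]
for t in("carrier","carrier_grip"):
  for f in(S,D): m=masks_of(f,t); print(t,[ (round(k["conf"],2),np.round(k["point"],1),k["mask"].sum()) for k in m[:2]])
a=S["frame"][340:440,270:400];b=D["frame"][300:400,270:400]
im=np.hstack([cv2.resize(x,(400,308),interpolation=cv2.INTER_CUBIC) for x in(a,b)])
cv2.imwrite("pics/c.png",im[:,:,::-1])
E
```

```text
[0.51470544 0.14219757 1.56263719 0.28668899] 89.53251571288999 [-1.1 -1.   0.3 -0.6  0.5  0.2  0.6  0.1  0.2  0.4  0.4  0.5 -0.5  1.3
 -0.5 -1. ]
doorTL [0.412  0.0945 0.2347] cab [-0.0485  0.1023] [array([ 0.4, -0. ]), array([-0.4,  0. ])]
doorTR [0.6242 0.1203 0.2421] cab [-0.0211 -0.1096] [array([ 0.2, -0. ]), array([-0.2, -0. ])]
doorBL [0.4302 0.0735 0.0347] cab [-0.0694  0.0839] [array([ 1.8, -0.1]), array([-1.9,  0.1])]
peg [0.6682 0.0486 0.2578] cab [-0.0924 -0.1542] [array([-0.,  0.]), array([0., 0.])]
pegbase [0.6809 0.1174 0.2609] cab [-0.0235 -0.1664] [array([ 0.1, -0. ]), array([-0.1, -0. ])]
hand [0.4385 0.0384 0.1445] cab [-0.1044  0.0754] [array([-0.2,  0. ]), array([ 0.2, -0. ])]
carrier [(0.97, array([338.1, 392.5]), np.int64(2385))]
carrier [(0.84, array([343.2, 354.1]), np.int64(1400))]
carrier_grip [(0.88, array([338.9, 391.6]), np.int64(2343)), (0.69, array([315.2, 205.1]), np.int64(946))]
carrier_grip [(0.94, array([342.4, 353.1]), np.int64(1390))]
```

View pics/c.png

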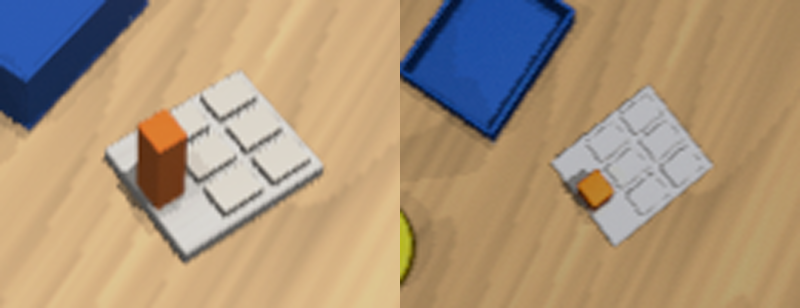

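```bash
cat >> h.py <<'E'
import json
q=np.load("q.npy") if __import__("os").path.exists("q.npy") else None
def w(q,p): c,t=np.cos(q[2]),np.sin(q[2]); return np.array([q[0]+c*p[0]-t*p[1],q[1]+t*p[0]+c*p[1]]+list(p[2:]))
def cab(p): c,t=np.cos(q[2]),np.sin(q[2]); v=p[:2]-q[:2]; return np.round([c*v[0]+t*v[1],-t*v[0]+c*v[1],p[2]],4)
def rot(fwd,tilt):
    """tool z points down, tilted by tilt deg towards horizontal dir fwd (deg, world); tool y horizontal, 90 deg left of fwd; x=y x z"""
    f=np.radians(fwd);t=np.radians(tilt)
    z=np.array([np.cos(f)*np.sin(t),np.sin(f)*np.sin(t),-np.cos(t)]);y=np.array([-np.sin(f),np.cos(f),0]);return np.column_stack([np.cross(y,z),y,z])
def hold(p,M): return np.asarray(p)+hold_point_z*M[:,2]
def plan(wps,op,lin=.04,ang=7.5,start=None):
    """wps: list of (TCP pos, R[, lin]); prints rows (open in cm)"""
    if start is None: o=get_obs();p=o["tool_pos"];M=R.from_quat(o["tcp_rot"])
    else: p,M=start[0],R.from_matrix(start[1])
    rows=[]
    for wp in wps:
        P=np.asarray(wp[0]);T=R.from_matrix(wp[1]);L=wp[2] if len(wp)>2 else lin
        rv=(M.inv()*T).as_rotvec();n=int(np.ceil(max(np.linalg.norm(P-p)/L,np.degrees(np.linalg.norm(rv))/ang,1)))
        p0,M0=p,M
        for i in range(1,n+1):
            Mi=M0*R.from_rotvec(rv*i/n);pi=p0+(P-p0)*i/n
            a=np.round(np.degrees((M.inv()*Mi).as_rotvec()),1)+0.;s=np.round(M.inv().apply(pi-p)*200)/2+0.
            s=np.round(M.inv().apply(pi-p)*100,2)+0.
            s=np.round(s*20)/20+0.
            rows.append(a.tolist()+np.round(s,2).tolist()+[op])
            p=p+M.apply(s/100);M=M*R.from_rotvec(np.radians(a))
    for i in range(0,len(rows),8): print(json.dumps(rows[i:i+8]).replace(" ","").replace(".0,",",").replace(".0]","]"))
    return p,M.as_matrix()
E
python3 - <<'E'
from h import *
S=grab_frame("scene");D=grab_frame("side");k=130/400
s=lambda u:np.array([270+u[0]*k,340+u[1]*k]);d=lambda u:np.array([270+(u[0]-400)*k,300+u[1]*k])
pts=[((105,155),(552,160),(-55,45,12)),((185,252),(615,243),(-55,-45,12)),((323,168),(713,163),(55,-45,12)),((240,70),(648,87),(55,45,12)),((163,131),(596,189),(-42,0,78))]
def res(c): return np.concatenate([np.r_[proj(S,w(c,np.array(p)/1e3)+[0,0,c[3]])-s(a),proj(D,w(c,np.array(p)/1e3)+[0,0,c[3]])-d(b)] for a,b,p in pts])
z=least_squares(res,[.65,-.26,.9,0]);c=z.x;print(c,np.degrees(c[2]),np.round(z.fun,1));np.save("c.npy",c)
print("grip",w(c,np.array([-.042,0,.054])))
M=rot(90,38);plan([(hold([.4385,.0384,.14],M)-.1*M[:,2],M)],8.7)
E
```

```text
[ 0.64873441 -0.25934111  1.16295683 -0.00449813] 66.63251803545472 [-0.4 -1.4 -0.4  0.2  0.3  1.6 -0.   0.8  0.6 -0.3  0.1  0.5 -0.2  0.1
  0.  -1.4 -0.   0.3 -0.1 -0.8]
grip [ 0.63207608 -0.29789626  0.054     ]
[[-1.4,-2.1,-4.1,-2.55,2.85,0.1,8.7],[-1.5,-2.1,-4.2,-2.7,2.65,0.3,8.7],[-1.4,-2,-4.1,-2.9,2.45,0.45,8.7],[-1.4,-2.1,-4.2,-3.05,2.2,0.6,8.7],[-1.4,-2.1,-4.1,-3.15,2,0.8,8.7],[-1.4,-2.1,-4.1,-3.3,1.7,0.9,8.7],[-1.5,-2,-4.2,-3.35,1.45,1.1,8.7],[-1.4,-2.1,-4.1,-3.4,1.2,1.25,8.7]]
[[-1.4,-2.1,-4.1,-3.4,0.9,1.4,8.7],[-1.4,-2.1,-4.2,-3.45,0.65,1.55,8.7],[-1.5,-2.1,-4.1,-3.4,0.3,1.7,8.7],[-1.4,-2,-4.1,-3.35,0.05,1.8,8.7],[-1.4,-2.1,-4.2,-3.3,-0.25,1.95,8.7],[-1.4,-2.1,-4.1,-3.15,-0.5,2,8.7],[-1.5,-2.1,-4.2,-3.05,-0.8,2.15,8.7],[-1.4,-2.1,-4.1,-2.95,-1.1,2.2,8.7]]
```

Call:
{"op": "send_rows", "data": {"steps": [[[-1.4, -2.1, -4.1, -2.55, 2.85, 0.1, 8.7], [-1.5, -2.1, -4.2, -2.7, 2.65, 0.3, 8.7], [-1.4, -2, -4.1, -2.9, 2.45, 0.45, 8.7], [-1.4, -2.1, -4.2, -3.05, 2.2, 0.6, 8.7], [-1.4, -2.1, -4.1, -3.15, 2, 0.8, 8.7], [-1.4, -2.1, -4.1, -3.3, 1.7, 0.9, 8.7], [-1.5, -2, -4.2, -3.35, 1.45, 1.1, 8.7], [-1.4, -2.1, -4.1, -3.4, 1.2, 1.25, 8.7]]]}}

```text
time_s: 3.1
tool_pos: [0.3325, -0.2958, 0.2138]
tcp_rot: [-0.453, 0.875, 0.122, 0.123]
force: [1.0, -0.8, 0.1]
opening: 0.997
finger_force: 0.0
```

Call:
{"op": "send_rows", "data": {"steps": [[[-1.4, -2.1, -4.1, -3.4, 0.9, 1.4, 8.7], [-1.4, -2.1, -4.2, -3.45, 0.65, 1.55, 8.7], [-1.5, -2.1, -4.1, -3.4, 0.3, 1.7, 8.7], [-1.4, -2, -4.1, -3.35, 0.05, 1.8, 8.7], [-1.4, -2.1, -4.2, -3.3, -0.25, 1.95, 8.7], [-1.4, -2.1, -4.1, -3.15, -0.5, 2, 8.7], [-1.5, -2.1, -4.2, -3.05, -0.8, 2.15, 8.7], [-1.4, -2.1, -4.1, -2.95, -1.1, 2.2, 8.7]]]}}

```text
time_s: 3.9
tool_pos: [0.439, -0.0102, 0.2045]
tcp_rot: [0.67, -0.667, -0.231, -0.231]
force: [0.6, -0.3, -0.0]
opening: 1.001
finger_force: 0.0
```

Call:
{"op": "send_rows", "data": {"steps": [[[0, 0, 0, 0, 0, 0, 8.7], [0, 0, 0, 0, 0, 0, 8.7]]]}}

```text
time_s: 4.1
tool_pos: [0.4387, -0.0114, 0.2041]
tcp_rot: [0.669, -0.668, -0.231, -0.23]
force: [-0.3, -1.0, -0.1]
opening: 1.001
finger_force: 0.0
```

```bash
python3 - <<'E'
from h import *
F={n:grab_frame(n) for n in("scene","side","wrist")}
o=get_obs();print(o["tool_pos"],R.from_quat(o["tcp_rot"]).as_matrix().round(3),o["joint_pos"].round(2))
f=F["wrist"];save(f,"w1")
for t in("door_handle","door_hinge","bar_pivot"):
    P={n:tip_of(f,t) for n,f in F.items()}
    ob=[(F[n],np.array(P[n][0]["point"])) for n in P if P[n]]
    print(t,{n:(np.round(P[n][0]["point"],1).tolist(),round(P[n][0]["conf"],2)) for n in P if P[n]})
    if len(ob)>1: X,e=tri(ob);print(X.round(4),cab(X),e)
print("handle model px",proj(f,[.4385,.0384,.14]))
E
```

```text
[ 0.43843853 -0.01226139  0.20444025] [[-0.001 -1.     0.001]
 [-0.788  0.001  0.616]
 [-0.616 -0.    -0.788]] [-0.17  0.22 -0.21 -0.67 -1.33  0.4 ]
door_handle {'scene': ([325.0, 225.4], 0.97), 'side': ([374.3, 188.9], 0.62), 'wrist': ([321.3, 241.3], 0.68)}
[0.4494 0.1235 0.0901] [-0.0193  0.0651  0.0901] [array([23. , -2.6]), array([-27.1,   5.1]), array([-12.5,  14.8])]
door_hinge {'scene': ([418.3, 226.7], 0.87), 'side': ([411.2, 205.7], 0.89)}
[0.6224 0.1551 0.1323] [ 0.0138 -0.1076  0.1323] [array([ 1.2, -0.1]), array([-1.3, -0. ])]
bar_pivot {'scene': ([380.7, 185.8], 0.66), 'side': ([376.6, 193.0], 0.66)}
[0.5411 0.0853 0.2584] [-0.0567 -0.0269  0.2584] [array([-0.1,  0. ]), array([ 0.1, -0. ])]
handle model px [319.7750811  245.46098705]
```

View pics/w1.png

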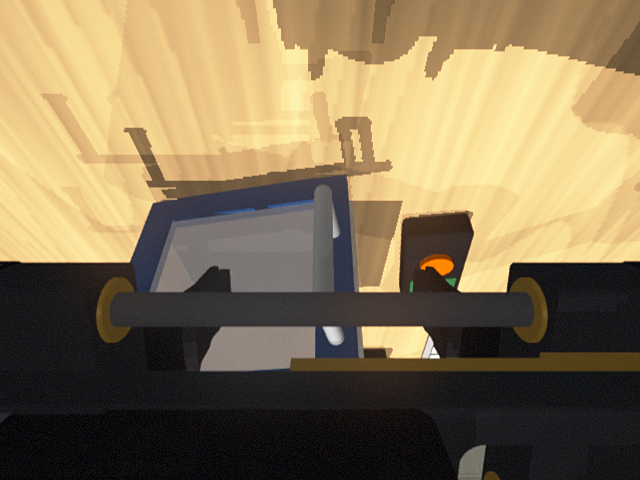

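Call:
{"op": "send_rows", "data": {"steps": [[[0, 0, 0, 0, 0, 2.5, 8.7], [0, 0, 0, 0, 0, 2.5, 8.7], [0, 0, 0, 0, 0, 2.5, 8.7], [0, 0, 0, 0, 0, 2.5, 8.7], [0, 0, 0, 0, 0, 0, 0], [0, 0, 0, 0, 0, 0, 0], [0, 0, 0, 0, 0, 0, 0], [0, 0, 0, 0, 0, 0, 0]]], "newtons": 15}}

```text
time_s: 5.5
tool_pos: [0.4394, 0.0495, 0.1264]
tcp_rot: [0.669, -0.668, -0.23, -0.231]
force: [0.7, 0.5, 0.5]
opening: 0.719
finger_force: 0.0
```

Call:
{"op": "send_rows", "data": {"steps": [[[0, 0, 0, 0, 0, 0, 0], [0, 0, 0, 0, 0, 0, 0], [0, 0, 0, 0, 0, 0, 0]]]}}

```text
time_s: 5.8
tool_pos: [0.4387, 0.0499, 0.1257]
tcp_rot: [-0.668, 0.669, 0.23, 0.231]
force: [-1.1, -0.1, -0.1]
opening: 0.444
finger_force: 0.0
```

```bash
python3 - <<'E'
from h import *
o=get_obs();M=rot(90,38)
h=o["tool_pos"]-hold_point_z*M[:,2];print(o["tool_pos"],o["opening"],o["finger_force"],o["force"],"hold",cab(h))
v=cab(h)[:2]-[0,-.107];r=np.hypot(*v);a0=np.arctan2(-v[0],v[1])-np.arctan2(64,200);print(r,a0)
wp=[]
for a in np.arange(a0+.15,a0+.95,.1):
    b=a+np.arctan2(64,200);p=w(q,[-r*np.sin(b),-.107+r*np.cos(b),h[2]]);wp.append((hold(p,M),M,.026))
plan(wp,0)
E
```

```text
[0.43873473 0.04987206 0.12574639] 0.4441928976942472 0.0 [-1.12363291 -0.07740445 -0.13944517] hold [-0.1045  0.0751  0.1405]
0.20995394733131356 0.2112745612880475
[[0,0,0,1.05,-0.85,-0.8,0],[0,0,0,1,-0.9,-0.8,0],[0,0,0,1.25,-1.35,-1,0],[0,0,0,1.15,-1.55,-0.9,0],[0,0,0,1,-1.65,-0.75,0],[0,0,0,0.9,-1.8,-0.7,0],[0,0,0,0.7,-1.85,-0.6,0],[0,0,0,0.6,-2,-0.45,0]]
[[0,0,0,0.4,-2,-0.3,0]]
```

Call:
{"op": "send_rows", "data": {"steps": [[[0, 0, 0, 0, 0, 0, 0], [0, 0, 0, 0, 0, 0, 0], [0, 0, 0, 0, 0, 0, 0], [0, 0, 0, 0, 0, 0, 0], [0, 0, 0, 0, 0, 0, 0], [0, 0, 0, 0, 0, 0, 0]]]}}

```text
time_s: 6.4
tool_pos: [0.4377, 0.05, 0.1254]
tcp_rot: [0.669, -0.668, -0.231, -0.23]
force: [-3.8, -1.4, 2.5]
opening: 0.159
finger_force: 15.0
```

Call:
{"op": "send_rows", "data": {"steps": [[[0, 0, 0, 1.05, -0.85, -0.8, 0], [0, 0, 0, 1, -0.9, -0.8, 0], [0, 0, 0, 1.25, -1.35, -1, 0], [0, 0, 0, 1.15, -1.55, -0.9, 0]]]}}

```text
time_s: 6.8
tool_pos: [0.4833, -0.0079, 0.1254]
tcp_rot: [0.669, -0.668, -0.232, -0.229]
force: [-4.7, -4.3, 2.8]
opening: 0.149
finger_force: 15.0
```

Gripped (opening 0.16 ≈ 14 mm) and low forces; go on.

Call:
{"op": "send_rows", "data": {"steps": [[[0, 0, 0, 1, -1.65, -0.75, 0], [0, 0, 0, 0.9, -1.8, -0.7, 0], [0, 0, 0, 0.7, -1.85, -0.6, 0], [0, 0, 0, 0.6, -2, -0.45, 0], [0, 0, 0, 0.4, -2, -0.3, 0], [0, 0, 0, 0, 0, 0, 0]]]}}

```text
time_s: 7.4
tool_pos: [0.5813, -0.0536, 0.1253]
tcp_rot: [0.669, -0.669, -0.228, -0.231]
force: [-1.6, -3.5, 1.5]
opening: 0.152
finger_force: 15.0
```

```bash
python3 - <<'E'
from h import *
o=get_obs();M=rot(90,38)
h=o["tool_pos"]-hold_point_z*M[:,2];print(o["tool_pos"],o["opening"],o["finger_force"],o["force"],"hold",cab(h))
v=cab(h)[:2]-[0,-.107];a0=np.arctan2(-v[0],v[1])-np.arctan2(64,200);print(np.hypot(*v),a0)
f=grab_frame("scene");g=grab_frame("side")
im=np.hstack([cv2.resize(x["frame"][80:320,280:480],(400,480)) for x in(f,g)]);cv2.imwrite("pics/d.png",im[:,:,::-1])
E
```

```text
[ 0.58126958 -0.05357314  0.12529092] 0.15218658519863568 14.994781007990241 [-1.61944793 -3.4619174   1.53190129] hold [-0.2067 -0.0683  0.14  ]
0.2102916546133013 1.0760083364659194
```

View pics/d.png

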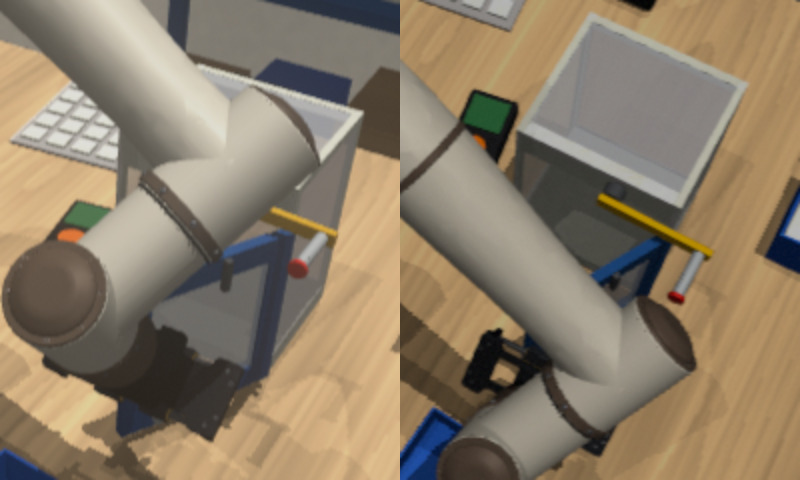

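```bash
python3 - <<'E'
from h import *
o=get_obs();M=rot(90,38);V=rot(90,0);p=o["tool_pos"]
s=plan([(p-.10*M[:,2],M,.03)],3.5)
print()
def fp(a,r,d,z=.19): return w(q,[-r*np.sin(a)+d*np.cos(a),-.107+r*np.cos(a)+d*np.sin(a),z])
st=fp(1.08,.17,.045)
s=plan([([.56,-.09,.31],V),([st[0],st[1],.31],V),(st,V)],0,start=s)
print(st)
print();plan([(fp(a,.17,d),V,.03) for a,d in((1.08,.012),(1.25,.012),(1.42,.012),(1.6,.012),(1.75,.012),(1.75,.05))],0,start=s)
E
```

```text
[[0,0,0,0,0,-2.5,3.5],[-0.1,0,0,0,0,-2.5,3.5],[0,0,0,0,0,-2.5,3.5],[0,0,0,0,0,-2.5,3.5]]

[[0,6.3,0,-1.4,0.3,-1.15,0],[0,6.4,0,-1.3,0.35,-1.3,0],[0,6.3,0,-1.1,0.3,-1.4,0],[0,6.3,0,-0.95,0.3,-1.55,0],[0,6.3,0,-0.8,0.3,-1.6,0],[0,6.4,0,-0.6,0.35,-1.7,0],[0,0,0,-3.45,1.95,0,0],[0,0,0,-3.45,2,0,0]]
[[0,0,0,-3.45,1.95,-0.05,0],[0,0,0,0,0,3,0],[0,0,0,0,0,3,0],[0,0,0,0,0,3,0],[0,0,0,-0.05,0,3,0]]
[0.50084169 0.01358336 0.19      ]

[[0,0,0,0.8,-1.45,0,0],[0,0,0,0.8,-1.45,0,0],[0,0,0,1.35,-2.55,0,0],[0,0,0,0.9,-2.75,0,0],[0,0,0,0.2,-1.5,0,0],[0,0,0,0.2,-1.55,0,0],[0,0,0,-0.05,-2.55,0,0],[0,0,0,0.35,1.85,0,0]]
[[0,0,0,0.3,1.9,0,0]]
```

Call:
{"op": "send_rows", "data": {"steps": [[[0, 0, 0, 0, 0, 0, 3.5], [0, 0, 0, 0, 0, 0, 3.5], [0, 0, 0, 0, 0, 0, 3.5], [0, 0, 0, 0, 0, -2.5, 3.5], [0, 0, 0, 0, 0, -2.5, 3.5], [0, 0, 0, 0, 0, -2.5, 3.5], [0, 0, 0, 0, 0, -2.5, 3.5]]]}}

```text
time_s: 8.2
tool_pos: [0.5778, -0.1138, 0.2051]
tcp_rot: [0.669, -0.668, -0.231, -0.231]
force: [-0.1, 1.3, -0.6]
opening: 0.401
finger_force: 0.0
```

Call:
{"op": "send_rows", "data": {"steps": [[[0, 6.3, 0, -1.4, 0.3, -1.15, 0], [0, 6.4, 0, -1.3, 0.35, -1.3, 0], [0, 6.3, 0, -1.1, 0.3, -1.4, 0], [0, 6.3, 0, -0.95, 0.3, -1.55, 0], [0, 6.3, 0, -0.8, 0.3, -1.6, 0], [0, 6.4, 0, -0.6, 0.35, -1.7, 0]]]}}

```text
time_s: 8.8
tool_pos: [0.5588, -0.0888, 0.3114]
tcp_rot: [0.707, -0.707, 0.002, 0.0]
force: [-0.3, 0.4, -0.6]
opening: 0.019
finger_force: 0.0
```

Call:
{"op": "send_rows", "data": {"steps": [[[0, 0, 0, -3.45, 1.95, 0, 0], [0, 0, 0, -3.45, 2, 0, 0], [0, 0, 0, -3.45, 1.95, -0.05, 0], [0, 0, 0, 0, 0, 0, 0], [0, 0, 0, 0, 0, 0, 0]]]}}

```text
time_s: 9.3
tool_pos: [0.4996, 0.0149, 0.3109]
tcp_rot: [0.708, -0.706, -0.0, -0.001]
force: [0.9, -0.6, -0.5]
opening: 0.002
finger_force: 0.0
```

```bash
python3 - <<'E'
from h import *
o=get_obs();print(o["tool_pos"],o["force"],R.from_quat(o["tcp_rot"]).as_matrix().round(3).tolist(),o["joint_pos"].round(2),o["opening"])
f=grab_frame("scene");g=grab_frame("side")
im=np.hstack([cv2.resize(x["frame"][80:320,280:480],(400,480)) for x in(f,g)]);cv2.imwrite("pics/e.png",im[:,:,::-1])
E
```

```text
[0.49958162 0.0149283  0.3108824 ] [ 0.88786306 -0.62033639 -0.54396233] [[0.002, -1.0, 0.001], [-1.0, -0.002, 0.001], [-0.001, -0.001, -1.0]] [ 0.35  0.11 -0.14 -0.   -1.32 -0.35] 0.0015601264118276189
```

View pics/e.png

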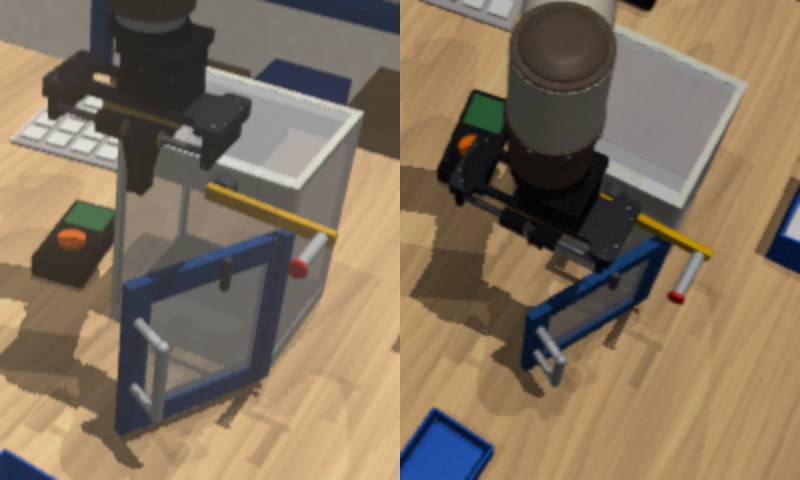

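Call:
{"op": "send_rows", "data": {"steps": [[[0, 0, 0, 0, 0, 3, 0], [0, 0, 0, 0, 0, 3, 0], [0, 0, 0, 0, 0, 3, 0], [0, 0, 0, -0.05, 0, 3, 0]]]}}

```text
time_s: 9.8
tool_pos: [0.5005, 0.0135, 0.1891]
tcp_rot: [-0.706, 0.708, 0.0, 0.0]
force: [0.7, 0.4, -0.2]
opening: 0.004
finger_force: 0.0
```

Call:
{"op": "send_rows", "data": {"steps": [[[0, 0, 0, 0.8, -1.45, 0, 0], [0, 0, 0, 0.8, -1.45, 0, 0], [0, 0, 0, 1.35, -2.55, 0, 0], [0, 0, 0, 0.9, -2.75, 0, 0], [0, 0, 0, 0.2, -1.5, 0, 0]]]}}

```text
time_s: 10.3
tool_pos: [0.599, -0.0282, 0.1894]
tcp_rot: [-0.706, 0.708, 0.0, -0.0]
force: [0.4, 0.3, -0.3]
opening: 0.003
finger_force: 0.0
```

Call:
{"op": "send_rows", "data": {"steps": [[[0, 0, 0, 0.2, -1.55, 0, 0], [0, 0, 0, -0.05, -2.55, 0, 0], [0, 0, 0, 0, 0, 0, 0]]]}}

```text
time_s: 10.6
tool_pos: [0.6405, -0.0289, 0.1887]
tcp_rot: [-0.706, 0.708, 0.0, -0.0]
force: [-0.1, 0.5, -0.6]
opening: 0.006
finger_force: 0.0
```

Call:
{"op": "send_rows", "data": {"steps": [[[0, 0, 0, 0.35, 2.5, 0, 0], [0, 0, 0, 0.3, 2.5, 0, 0], [0, 0, 0, 0, 0, -4, 4], [0, 0, 0, 0, 0, -4, 8.7], [0, 0, 0, 4, 0, -3, 8.7], [0, 0, 0, 4, 0, 0, 8.7]]]}}

```text
time_s: 11.2
tool_pos: [0.5901, -0.1155, 0.3061]
tcp_rot: [0.708, -0.707, 0.004, -0.004]
force: [1.1, -0.7, -0.4]
opening: 0.282
finger_force: 0.0
```

```bash
python3 - <<'E'
from h import *
c=np.load("c.npy");o=get_obs();print(o["tool_pos"],o["force"])
f=grab_frame("scene");g=grab_frame("side")
im=np.hstack([cv2.resize(x["frame"][80:320,280:480],(400,480)) for x in(f,g)]);cv2.imwrite("pics/f.png",im[:,:,::-1])
M=rot(np.degrees(c[2]),40);G=w(c,np.array([-.042,0,.053]))
plan([(hold(G,M)-.1*M[:,2],M)],8.7)
E
```

```text
[ 0.59012833 -0.11552142  0.30614   ] [ 1.05061141 -0.7329612  -0.36461828]
[[1,-4.9,2.8,2.85,-0.3,2.3,8.7],[1,-5,2.7,3,-0.4,2.1,8.7],[1,-4.9,2.8,3.15,-0.55,1.8,8.7],[1,-4.9,2.8,3.3,-0.65,1.55,8.7],[1,-4.9,2.7,3.35,-0.8,1.3,8.7],[1,-5,2.8,3.45,-0.9,1,8.7],[1,-4.9,2.8,3.45,-1.1,0.75,8.7],[1,-4.9,2.7,3.45,-1.25,0.45,8.7]]
```

View pics/f.png

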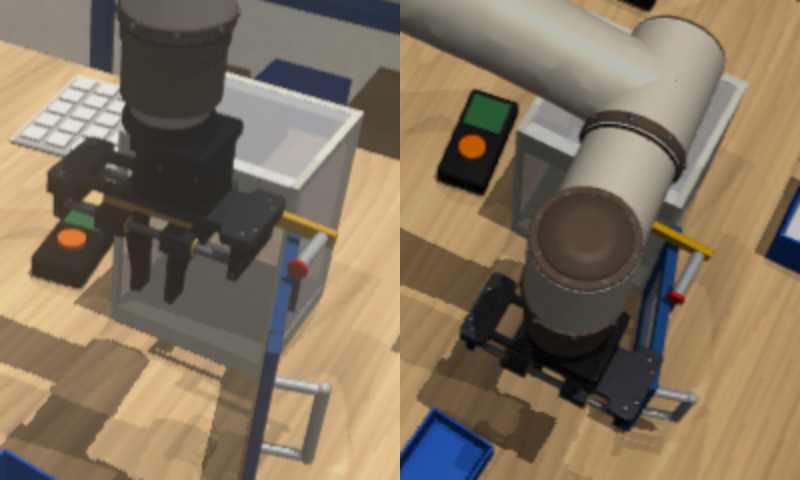

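Call:
{"op": "send_rows", "data": {"steps": [[[1, -4.9, 2.8, 2.85, -0.3, 2.3, 8.7], [1, -5, 2.7, 3, -0.4, 2.1, 8.7], [1, -4.9, 2.8, 3.15, -0.55, 1.8, 8.7], [1, -4.9, 2.8, 3.3, -0.65, 1.55, 8.7], [1, -4.9, 2.7, 3.35, -0.8, 1.3, 8.7], [1, -5, 2.8, 3.45, -0.9, 1, 8.7], [1, -4.9, 2.8, 3.45, -1.1, 0.75, 8.7], [1, -4.9, 2.7, 3.45, -1.25, 0.45, 8.7]]]}}

```text
time_s: 12.1
tool_pos: [0.6125, -0.3432, 0.1126]
tcp_rot: [-0.516, 0.784, 0.19, 0.286]
force: [0.8, -0.0, 0.2]
opening: 0.988
finger_force: 0.0
```

Call:
{"op": "send_rows", "data": {"steps": [[[0, 0, 0, 0, 0, 0, 8.7], [0, 0, 0, 0, 0, 0, 8.7], [0, 0, 0, 0, 0, 0, 8.7]]]}}

```text
time_s: 12.4
tool_pos: [0.6132, -0.3412, 0.1149]
tcp_rot: [-0.519, 0.784, 0.188, 0.285]
force: [0.6, 0.6, 0.8]
opening: 1.0
finger_force: 0.0
```

```bash
python3 - <<'E'
from h import *
c=np.load("c.npy");f=grab_frame("wrist");o=get_obs();print(o["tool_pos"],o["joint_pos"].round(2),o["opening"])
G=w(c,np.array([-.042,0,.054]))
for t,p in(("carrier_grip",G),("carrier",w(c,np.zeros(3)))):
    r=tip_of(f,t);print(t,[(np.round(k["point"],1),round(k["conf"],2)) for k in r[:2]],proj(f,p))
# orange block
hsv=cv2.cvtColor(f["frame"],cv2.COLOR_RGB2HSV);m=cv2.inRange(hsv,(5,150,80),(18,255,255))
n,l,s,ce=cv2.connectedComponentsWithStats(m);i=1+np.argmax(s[1:,4]);print(s[i],ce[i])
B=np.array([w(c,np.array([-.042+a*.011,b*.012,z])) for a in(-1,1) for b in(-1,1) for z in(.02,.078)])
P=np.array([proj(f,b) for b in B]);print(P.min(0),P.max(0))
save(f,"w2")
M=rot(np.degrees(c[2]),40);plan([(hold(w(c,np.array([-.042,0,.053])),M),M,.025)],8.7)
E
```

```text
[ 0.61361176 -0.3406859   0.11597018] [-0.61  0.72  0.39 -0.69 -1.44  0.37] 0.9979271482868675
carrier_grip [(array([319.4, 215. ]), 0.74), (array([320. , 241.5]), 0.73)] [320.27213024 243.31906967]
carrier [(array([320.2, 217.2]), 0.6)] [320.10527631 219.85488163]
[ 301  186   38   92 3176] [319.76983627 232.76668766]
[301.01567272 195.47983263] [339.59657594 282.09701721]
[[0,0,0.1,0.15,0,2.45,8.7],[0.1,0,0.1,0.1,0,2.4,8.7],[0,-0.1,0.1,0.15,0,2.45,8.7],[0.1,0,0.2,0.15,0,2.4,8.7]]
```

View pics/w2.png

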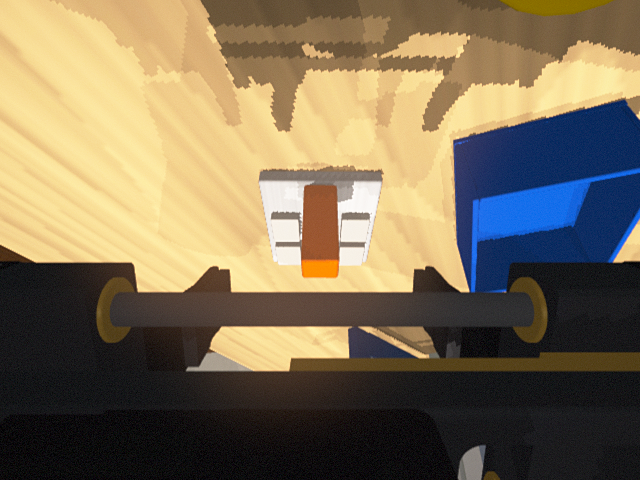

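Call:
{"op": "send_rows", "data": {"steps": [[[0, 0, 0, 0, 0, 0, 5], [0, 0, 0.1, 0, 0, 0, 5], [0, 0, 0.1, 0.15, 0, 2.45, 5], [0.1, 0, 0.1, 0.1, 0, 2.4, 5], [0, -0.1, 0.1, 0.15, 0, 2.45, 5], [0.1, 0, 0.1, 0.15, 0, 2.4, 5]]], "newtons": 35}}

```text
time_s: 13.15
tool_pos: [0.636, -0.287, 0.036]
tcp_rot: [-0.514, 0.786, 0.189, 0.286]
force: [0.7, 0.0, 0.5]
opening: 0.601
finger_force: 0.0
```

Call:
{"op": "send_rows", "data": {"steps": [[[0, 0, 0, 0, 0, 0, 0], [0, 0, 0, 0, 0, 0, 0], [0, 0, 0, 0, 0, 0, 0], [0, 0, 0, 0, 0, 0, 0], [0, 0, 0, 0, 0, 0, 0], [0, 0, 0, 0, 0, 0, 0]]]}}

```text
time_s: 13.75
tool_pos: [0.6361, -0.2891, 0.0377]
tcp_rot: [-0.514, 0.786, 0.188, 0.286]
force: [-0.2, -2.7, 3.2]
opening: 0.277
finger_force: 35.0
```

```bash
python3 - <<'E'
from h import *
c=np.load("c.npy");o=get_obs();T=R.from_quat(o["tcp_rot"]).as_matrix();print(o["tool_pos"],o["force"],o["opening"],o["finger_force"])
h=o["tool_pos"]-hold_point_z*T[:,2];print("hold",h,"model",w(c,np.array([-.042,0,.054])))
E
```

```text
[ 0.63609945 -0.28911789  0.03765553] [-0.24321276 -2.68596456  3.23827161] 0.2774782461273625 34.99517686490435
hold [ 0.63129466 -0.30014652  0.05197242] model [ 0.63207608 -0.29789626  0.054     ]
```

```bash
python3 - <<'E'
from h import *
c=np.load("c.npy");o=get_obs();T=R.from_quat(o["tcp_rot"]).as_matrix();p=o["tool_pos"]
N=R.from_rotvec([0,0,q[2]-c[2]]).as_matrix()@T;np.save("N.npy",N)
h=p-hold_point_z*T[:,2]
t=lambda x,z:hold(w(q,[x,0,z]),N)
s=plan([(p+[0,0,.14],T,.03)],0);print()
s=plan([(hold([.515,-.29,.20],N),N,.03),(t(-.15,.20),N,.035)],0,start=s);print()
s=plan([(t(-.15,.09),N,.03)],0,start=s)
E
```

```text
[[0,0,0,-1.8,0,-2.15,0],[0,0,0,-1.8,0,-2.15,0],[0,0,0,-1.8,0,-2.15,0],[0,0,0,-1.8,0,-2.1,0],[0,0,0,-1.8,0,-2.15,0]]

[[-2.9,0,-3.5,0.5,2.3,-0.6,0],[-3,0,-3.5,0.3,2.35,-0.5,0],[-2.9,0,-3.5,0.2,2.4,-0.4,0],[-3,0,-3.5,0.05,2.45,-0.25,0],[-2.9,0,-3.5,-0.1,2.45,-0.1,0],[0,0,0,-2.4,0.05,2,0],[0,0,0,-2.4,0.05,2.05,0],[0,0,0,-2.4,0.05,2,0]]
[[0,0,0,-2.4,0.05,2,0],[0,0,0,-2.4,0.05,2.05,0],[0,0,0,-2.4,0.1,2,0],[0,0,0,-2.4,0.05,2,0],[0,0,0,-2.4,0.05,2.05,0],[0,0,0,-2.4,0.05,2,0]]

[[0,0,0,1.75,0,2.1,0],[0,0,0,1.8,0,2.1,0],[0,0,0,1.75,0,2.1,0],[0,0,0,1.8,0,2.1,0]]
```

Call:
{"op": "send_rows", "data": {"steps": [[[0, 0, 0, -0.9, 0, -1.1, 0], [0, 0, 0, -0.9, 0, -1.05, 0], [0, 0, 0, -1.8, 0, -2.15, 0], [0, 0, 0, -1.8, 0, -2.15, 0], [0, 0, 0, -1.8, 0, -2.1, 0], [0, 0, 0, -1.8, 0, -2.15, 0]]], "newtons": 50}}

```text
time_s: 14.35
tool_pos: [0.6358, -0.2878, 0.1779]
tcp_rot: [-0.514, 0.786, 0.189, 0.286]
force: [0.5, 0.2, -2.7]
opening: 0.274
finger_force: 50.0
```

Call:
{"op": "send_rows", "data": {"steps": [[[-2.9, 0, -3.5, 0.5, 2.3, -0.6, 0], [-3, 0, -3.5, 0.3, 2.35, -0.5, 0], [-2.9, 0, -3.5, 0.2, 2.4, -0.4, 0], [-3, 0, -3.5, 0.05, 2.45, -0.25, 0], [-2.9, 0, -3.5, -0.1, 2.45, -0.1, 0], [0, 0, 0, -2.4, 0.05, 2, 0], [0, 0, 0, -2.4, 0.05, 2.05, 0], [0, 0, 0, -2.4, 0.05, 2, 0]]]}}

```text
time_s: 15.15
tool_pos: [0.5143, -0.1819, 0.1854]
tcp_rot: [-0.66, 0.669, 0.242, 0.243]
force: [0.3, -0.1, -1.5]
opening: 0.268
finger_force: 50.0
```

Call:
{"op": "send_rows", "data": {"steps": [[[0, 0, 0, -2.4, 0.05, 2, 0], [0, 0, 0, -2.4, 0.05, 2.05, 0], [0, 0, 0, -2.4, 0.1, 2, 0], [0, 0, 0, -2.4, 0.05, 2, 0], [0, 0, 0, -2.4, 0.05, 2.05, 0], [0, 0, 0, -2.4, 0.05, 2, 0], [0, 0, 0, 0, 0, 0, 0], [0, 0, 0, 0, 0, 0, 0]]]}}

```text
time_s: 15.95
tool_pos: [0.513, 0.0057, 0.186]
tcp_rot: [-0.661, 0.668, 0.242, 0.243]
force: [0.1, 0.3, -2.6]
opening: 0.274
finger_force: 50.0
```

```bash
python3 - <<'E'
from h import *
N=np.load("N.npy")
o=get_obs();T=R.from_quat(o["tcp_rot"]).as_matrix();p=o["tool_pos"]
h=p-hold_point_z*T[:,2];print("hold cab",cab(h),o["finger_force"],o["opening"],np.degrees(R.from_matrix(N.T@T).as_rotvec()).round(2),o["force"],o["joint_pos"].round(2))
F={n:grab_frame(n) for n in("scene","side","wrist")}
for n,f in F.items():
    for t,x in(("carrier",.0444),("carrier_grip",.0024)):
        r=tip_of(f,t);P=h+np.array(w(q,[x,0])-q[:2]).tolist()+[0] if 0 else np.r_[h[:2]+w(q,[x,0])-q[:2],h[2]+(.002 if t!="carrier" else -.052)]
        print(n,t,[(np.round(k["point"],1),round(k["conf"],2)) for k in r[:1]],proj(f,P).round(1))
save(F["wrist"],"w3")
t=lambda x,z:hold(w(q,[x,0,z]),N)
s=plan([(t(-.15,.09),N,.03)],0);print()
s=plan([(t(.0276,.09),N,.025)],0,start=s);print()
s=plan([(t(.0276,.077),N,.005)],0,start=s)
E
```

```text
hold cab [-0.1486  0.0006  0.2003] 49.99106281902641 0.27406211742234726 [-0.11 -0.07 -0.04] [ 0.10141824  0.30026416 -2.61108182] [-0.14  0.35 -0.08 -0.72 -1.33  0.37]
scene carrier [(array([358.2, 234. ]), 0.63)] [355.6 232.1]
scene carrier_grip [(array([345.6, 223.2]), 0.87)] [347.8 223.3]
side carrier [(array([420.1, 284.3]), 0.67)] [354.7 220.8]
side carrier_grip [(array([423.1, 284.3]), 0.35)] [348.2 226.3]
wrist carrier [(array([320.8, 256.4]), 0.83)] [320.3 261.5]
wrist carrier_grip [] [320.1 316.3]
[[0,0,0,1.75,0,2.1,0],[0,0.1,-0.1,1.8,-0.05,2.05,0],[0.1,0,0,1.75,0,2.1,0],[0,0,0,1.75,0,2.05,0]]

[[0,0,0,-1.7,0,1.45,0],[0,0,0,-1.7,0,1.4,0],[0,0,0,-1.7,0,1.45,0],[0,0,0,-1.7,0.05,1.4,0],[0,0,0,-1.7,0,1.45,0],[0,0,0,-1.7,0,1.45,0],[0,0,0,-1.7,0,1.4,0],[0,0,0,-1.65,0,1.45,0]]

[[0,0,0,0.25,0,0.35,0],[0,0,0,0.3,0,0.3,0],[0,0,0,0.25,0,0.35,0]]
```

Call:
{"op": "send_rows", "data": {"steps": [[[0, 0, 0, 1.7, 0, 2, 0], [0, 0.1, -0.1, 1.7, -0.05, 2, 0], [0.1, 0, 0, 1.65, 0, 2, 0], [0, 0, 0, 1.65, 0, 2, 0], [0, 0, 0, 0, 0, 0, 0]]]}}

```text
time_s: 16.9
tool_pos: [0.5114, 0.0058, 0.0774]
tcp_rot: [-0.659, 0.669, 0.244, 0.241]
force: [-1.0, -0.6, -2.3]
opening: 0.273
finger_force: 50.0
```

Call:
{"op": "send_rows", "data": {"steps": [[[0, 0, 0, -1.7, 0, 1.45, 0], [0, 0, 0, -1.7, 0, 1.4, 0], [0, 0, 0, -1.7, 0, 1.45, 0], [0, 0, 0, -1.7, 0.05, 1.4, 0]]]}}

```text
time_s: 17.3
tool_pos: [0.515, 0.0949, 0.0824]
tcp_rot: [-0.661, 0.668, 0.24, 0.244]
force: [0.0, 0.4, -1.4]
opening: 0.269
finger_force: 50.0
```

Call:
{"op": "send_rows", "data": {"steps": [[[0, 0, 0, -1.7, 0, 1.45, 0], [0, 0, 0, -1.7, 0, 1.45, 0], [0, 0, 0, -1.7, 0, 1.4, 0], [0, 0, 0, -1.65, 0, 1.45, 0], [0, 0, 0, 0, 0, 0, 0], [0, 0, 0, 0, 0, 0, 0]]]}}

```text
time_s: 17.9
tool_pos: [0.5155, 0.1831, 0.0815]
tcp_rot: [-0.661, 0.668, 0.24, 0.244]
force: [0.5, -0.2, -2.3]
opening: 0.271
finger_force: 50.0
```

```bash
python3 - <<'E'
from h import *
N=np.load("N.npy")
o=get_obs();T=R.from_quat(o["tcp_rot"]).as_matrix();p=o["tool_pos"]
h=p-hold_point_z*T[:,2];print("hold cab",cab(h),o["finger_force"],o["opening"],np.degrees(R.from_matrix(N.T@T).as_rotvec()).round(2),o["force"])
t=lambda x,z:hold(w(q,[x,0,z]),N)
s=plan([(t(.0276,.077),N,.004)],0)
E
```

```text
hold cab [ 0.0289 -0.0004  0.0958] 49.991089571267366 0.27113232220362843 [ 0.03 -0.02 -0.15] [ 0.53988659 -0.16827781 -2.32715954]
[[0,0,0,0.25,0,0.25,0],[0,0,0.1,0.25,0,0.3,0],[0,0,0,0.3,0.05,0.25,0],[0,0,0,0.25,0,0.3,0],[0,0,0,0.25,0,0.25,0]]
```

Lower in small steps, watching the vertical force.

Call:
{"op": "send_rows", "data": {"steps": [[[0, 0, 0, 0.25, 0, 0.25, 0], [0, 0, 0, 0.25, 0, 0.3, 0], [0, 0, 0, 0.25, 0, 0.25, 0], [0, 0, 0, 0.15, 0, 0.2, 0], [0, 0, 0, 0, 0, 0, 0]]]}}

```text
time_s: 18.4
tool_pos: [0.5149, 0.1821, 0.0661]
tcp_rot: [-0.66, 0.669, 0.241, 0.243]
force: [0.7, 0.3, -1.3]
opening: 0.271
finger_force: 50.0
```

Call:
{"op": "send_rows", "data": {"steps": [[[0, 0, 0, 0.1, 0, 0.1, 0], [0, 0, 0, 0.1, 0, 0.1, 0], [0, 0, 0, 0, 0, 0, 0]]]}}

```text
time_s: 18.7
tool_pos: [0.515, 0.1822, 0.0638]
tcp_rot: [-0.66, 0.668, 0.241, 0.243]
force: [-0.2, -0.1, -2.8]
opening: 0.273
finger_force: 50.0
```

Call:
{"op": "send_rows", "data": {"steps": [[[0, 0, 0, 0.1, 0, 0.1, 0], [0, 0, 0, 0, 0, 0, 0]]]}}

```text
time_s: 18.9
tool_pos: [0.5152, 0.1821, 0.0626]
tcp_rot: [-0.66, 0.668, 0.241, 0.244]
force: [-1.0, 0.9, -1.8]
opening: 0.274
finger_force: 50.0
```

Call:
{"op": "send_rows", "data": {"steps": [[[0, 0, 0, 0.1, 0, 0.1, 0], [0, 0, 0, 0, 0, 0, 0]]]}}

```text
time_s: 19.1
tool_pos: [0.5152, 0.1822, 0.0626]
tcp_rot: [-0.661, 0.668, 0.241, 0.244]
force: [-1.1, -0.9, 6.2]
opening: 0.27
finger_force: 50.0
```

Call:
{"op": "send_rows", "data": {"steps": [[[0, 0, 0, 0.05, 0, 0.1, 0], [0, 0, 0, 0, 0, 0, 0]]]}}

```text
time_s: 19.3
tool_pos: [0.5152, 0.1822, 0.0626]
tcp_rot: [-0.661, 0.667, 0.241, 0.244]
force: [-2.3, -4.1, 10.4]
opening: 0.274
finger_force: 50.0
```

Call:
{"op": "send_rows", "data": {"steps": [[[0, 0, 0, -0.05, 0, -0.1, 0], [0, 0, 0, 0, 0, 0, 5], [0, 0, 0, 0, 0, 0, 5], [0, 0, 0, 0, 0, 0, 5], [0, 0, 0, 0, 0, 0, 5], [0, 0, 0, 0, 0, 0, 5]]], "newtons": 15}}

```text
time_s: 19.9
tool_pos: [0.5151, 0.182, 0.061]
tcp_rot: [-0.66, 0.668, 0.241, 0.243]
force: [0.5, -0.3, -0.5]
opening: 0.56
finger_force: 0.0
```

Call:
{"op": "send_rows", "data": {"steps": [[[0, 0, 0, 0, 0, -1.5, 5], [0, 0, 0, 0, 0, -2.5, 5], [0, 0, 0, 0, 0, -3, 5], [0, 0, 0, 0, 0, -4, 5], [0, 0, 0, 0, 0, -4, 5], [0, 0, 0, 0, 0, 0, 5]]]}}

```text
time_s: 20.5
tool_pos: [0.5167, 0.082, 0.1811]
tcp_rot: [-0.661, 0.668, 0.236, 0.246]
force: [0.4, -0.2, 0.1]
opening: 0.571
finger_force: 0.0
```

```bash
python3 - <<'E'
from h import *
o=get_obs();print(o["tool_pos"],cab(o["tool_pos"]),o["opening"],o["force"])
F={n:grab_frame(n) for n in("scene","side","wrist")}
for n,f in F.items():
    for t,p in(("carrier",[.072,0,.025]),("carrier_grip",[.030,0,.079]),("door_handle",None),("door_hinge",None)):
        r=tip_of(f,t);print(n,t,[(np.round(k["point"],1),round(k["conf"],2)) for k in r[:1]],proj(f,w(q,p)).round(1) if p else "")
f=F["wrist"]
hsv=cv2.cvtColor(f["frame"],cv2.COLOR_RGB2HSV);m=cv2.inRange(hsv,(5,150,80),(18,255,255))
n,l,s,ce=cv2.connectedComponentsWithStats(m);i=1+np.argmax(s[1:,4]);print("orange",s[i],ce[i])
B=[proj(f,w(q,np.array([.03+a*.011,b*.012,z]))) for a in(-1,1) for b in(-1,1) for z in(.037,.103)]
print(np.min(B,0),np.max(B,0))
for k in("scene","side"):
  f=F[k];hsv=cv2.cvtColor(f["frame"],cv2.COLOR_RGB2HSV)
im=np.hstack([cv2.resize(F["scene"]["frame"][80:320,280:480],(400,480)),cv2.resize(F["wrist"]["frame"],(400,300))[:, :] if 0 else cv2.copyMakeBorder(cv2.resize(F["wrist"]["frame"],(400,300)),0,180,0,0,cv2.BORDER_CONSTANT)])
cv2.imwrite("pics/g.png",im[:,:,::-1])
E
```

```text
[0.5166629  0.08201792 0.18108343] [-0.0602 -0.0024  0.1811] 0.5710546057942918 [ 0.43323001 -0.15285968  0.14029846]
scene carrier [(array([385.1, 235.6]), 0.67)] [384.9 232.4]
scene carrier_grip [(array([379.4, 225.2]), 0.62)] [379.7 224.9]
scene door_handle [(array([434.8, 294.2]), 0.77)] 
scene door_hinge [] 
side carrier [(array([377.9, 187.3]), 0.37)] [379.5 188.8]
side carrier_grip [(array([374.8, 191.8]), 0.58)] [375.1 192.1]
side door_handle [(array([422.6, 283.1]), 0.75)] 
side door_hinge [(array([408.8, 208.1]), 0.79)] 
wrist carrier [(array([321.2, 214.1]), 0.71)] [321.1 215.1]
wrist carrier_grip [(array([320.4, 234.6]), 0.96)] [320.8 233.5]
wrist door_handle [] 
wrist door_hinge [] 
orange [ 307  187   31   75 2156] [322.09972171 224.66697588]
[305.15609879 187.52967775] [336.22778542 265.01659589]
```

View pics/g.png

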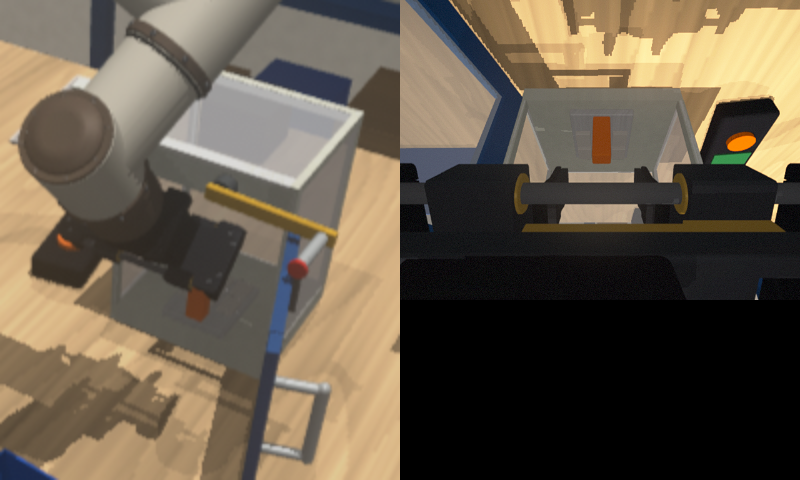

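```bash
cat >> h.py <<'E'
def fo(a,r,d,z): return w(q,[-r*np.sin(a)-d*np.cos(a),-.107+r*np.cos(a)-d*np.sin(a),z])
E
python3 - <<'E'
from h import *
S=grab_frame("scene");D=grab_frame("side")
X,e=tri([(S,np.array([434.8,294.2])),(D,np.array([422.6,283.1]))]);v=cab(X)[:2]-[0,-.107]
print(X,cab(X),e,"r,a",np.hypot(*v),np.arctan2(-v[0],v[1])-np.arctan2(64,200))
V=rot(90,0)
o=get_obs();p=o["tool_pos"];T=R.from_quat(o["tcp_rot"]).as_matrix()
st=fo(1.7,.16,.075,.19);print("st",st)
s=plan([(p-.08*T[:,2],T),([.517,-.08,.32],V),([st[0],-.08,.32],V),([st[0],st[1],.32],V)],0);print()
s=plan([(st,V)],0,start=s)
E
```

```text
[ 0.73797299 -0.0263098   0.12944774] [-0.1667 -0.2246  0.1294] [array([ 1.8, -0.1]), array([-1.8, -0. ])] r,a 0.2040064949946447 1.8754736553288691
st [ 0.71547297 -0.00844854  0.19      ]
[[0,0,0,0,0,-2.65,0],[0,0,0,0,0,-2.7,0],[0,0,0,0,0,-2.65,0],[0,6.7,-0.1,0.55,-0.1,-2.3,0],[-0.1,6.7,-0.1,0.85,-0.05,-2.15,0],[0,6.6,-0.1,1.05,-0.1,-2.1,0],[0,6.7,-0.1,1.35,-0.05,-1.95,0],[-0.1,6.7,-0.2,1.5,-0.1,-1.8,0]]
[[0,6.7,-0.1,1.75,-0.05,-1.6,0],[0,0,0,0,-3.95,0,0],[0,0,0,0,-4,0,0],[0,0,0,0,-3.95,0,0],[0,0,0,0,-3.95,0,0],[0,0,0,0,-4,0,0],[0,0,0,-3.6,0,0,0],[0,0,0,-3.55,0,0,0]]

[[0,0,0,0,0,3.25,0],[0,0,0,0,0,3.25,0],[0,0,0,0,0,3.25,0],[0,0,0,0,0,3.25,0]]
```

```bash
python3 - <<'E'
from h import *
V=rot(90,0)
o=get_obs();p=o["tool_pos"];T=R.from_quat(o["tcp_rot"]).as_matrix()
st=fo(1.85,.175,.065,.20);print("st",st)
s=plan([(p-.08*T[:,2],T),([.517,-.08,.32],V)],0);print()
s=plan([([st[0],-.08,.32],V),([st[0],st[1],.32],V)],0,start=s);print()
s=plan([(st,V)],0,start=s);print()
s=plan([(fo(a,.172,.031,.20),V,.03) for a in np.arange(1.85,.5,-.15)],0,start=s)
print(s[0],cab(s[0]))
E
```

```text
st [ 0.73118299 -0.00988353  0.2       ]
[[0,0,0,0,0,-2.65,0],[0,0,0,0,0,-2.7,0],[0,0,0,0,0,-2.65,0],[0,6.7,-0.1,0.55,-0.1,-2.3,0],[-0.1,6.7,-0.1,0.85,-0.05,-2.15,0],[0,6.6,-0.1,1.05,-0.1,-2.1,0],[0,6.7,-0.1,1.35,-0.05,-1.95,0],[-0.1,6.7,-0.2,1.5,-0.1,-1.8,0]]
[[0,6.7,-0.1,1.75,-0.05,-1.6,0]]

[[0,0,0,0,-3.55,0,0],[0,0,0,0,-3.6,0,0],[0,0,0,0,-3.55,0,0],[0,0,0,0,-3.55,0,0],[0,0,0,0,-3.6,0,0],[0,0,0,0,-3.55,0,0],[0,0,0,-3.5,0,0,0],[0,0,0,-3.5,0,0,0]]

[[0,0,0,0,0,3,0],[0,0,0,0,0,3,0],[0,0,0,0,0,3,0],[0,0,0,0,0,3,0]]

[[0,0,0,0.3,1.65,0,0],[0,0,0,0.3,1.7,0,0],[0,0,0,0.95,2.45,0,0],[0,0,0,0.6,2.55,0,0],[0,0,0,0.2,2.6,0,0],[0,0,0,-0.2,2.6,0,0],[0,0,0,-0.6,2.55,0,0],[0,0,0,-0.95,2.45,0,0]]
[[0,0,0,-1.35,2.25,0,0],[0,0,0,-1.65,2.05,0,0],[0,0,0,-1.9,1.8,0,0]]
[0.48452521 0.03273527 0.20008396] [-0.1097  0.0293  0.2001]
```

Call:
{"op": "send_rows", "data": {"steps": [[[0, 0, 0, 0, 0, -2.65, 0], [0, 0, 0, 0, 0, -2.7, 0], [0, 0, 0, 0, 0, -2.65, 0], [0, 6.7, -0.1, 0.55, -0.1, -2.3, 0], [-0.1, 6.7, -0.1, 0.85, -0.05, -2.15, 0], [0, 6.6, -0.1, 1.05, -0.1, -2.1, 0], [0, 6.7, -0.1, 1.35, -0.05, -1.95, 0], [-0.1, 6.7, -0.2, 1.5, -0.1, -1.8, 0]]]}}

```text
time_s: 22.15
tool_pos: [0.5168, -0.0617, 0.3079]
tcp_rot: [-0.706, 0.706, 0.039, 0.04]
force: [-0.8, -0.1, -0.4]
opening: 0.017
finger_force: 0.0
```

Call:
{"op": "send_rows", "data": {"steps": [[[0, 6.7, -0.1, 1.75, -0.05, -1.6, 0], [0, 0, 0, 0, -3.55, 0, 0], [0, 0, 0, 0, -3.6, 0, 0], [0, 0, 0, 0, -3.55, 0, 0], [0, 0, 0, 0, -3.55, 0, 0], [0, 0, 0, 0, -3.6, 0, 0], [0, 0, 0, 0, -3.55, 0, 0]]]}}

```text
time_s: 22.85
tool_pos: [0.7323, -0.08, 0.32]
tcp_rot: [0.707, -0.707, 0.0, 0.0]
force: [0.7, 0.2, 0.3]
opening: 0.008
finger_force: 0.0
```

Call:
{"op": "send_rows", "data": {"steps": [[[0, 0, 0, -3.5, 0, 0, 0], [0, 0, 0, -3.5, 0, 0, 0], [0, 0, 0, 0, 0, 3, 0], [0, 0, 0, 0, 0, 3, 0], [0, 0, 0, 0, 0, 3, 0], [0, 0, 0, 0, 0, 3, 0], [0, 0, 0, 0, 0, 0, 0]]]}}

```text
time_s: 23.55
tool_pos: [0.7281, -0.01, 0.1942]
tcp_rot: [-0.707, 0.707, 0.004, -0.004]
force: [-0.7, 0.1, -0.9]
opening: 0.003
finger_force: 0.0
```

```bash
python3 - <<'E'
from h import *
o=get_obs();print(o["tool_pos"],o["opening"],o["force"],R.from_quat(o["tcp_rot"]).as_matrix().round(3).tolist(),o["joint_pos"].round(2))
F={n:grab_frame(n) for n in("scene","side")}
for t in("door_handle","bar_peg","door_hinge"):
    P={n:tip_of(f,t) for n,f in F.items()}
    ob=[(F[n],np.array(P[n][0]["point"])) for n in P if P[n]]
    print(t,[round(P[n][0]["conf"],2) for n in P if P[n]])
    if len(ob)>1: X,e=tri(ob);v=cab(X)[:2]-[0,-.107];print(X.round(4),cab(X),e,np.arctan2(-v[0],v[1])-np.arctan2(64,200))
E
```

```text
[ 0.72809291 -0.01004582  0.19415353] 0.0030875668593598323 [-0.67519952  0.13331402 -0.92618344] [[-0.0, -1.0, -0.011], [-1.0, 0.0, -0.001], [0.001, 0.011, -1.0]] [ 0.21  0.59  0.27 -0.   -1.27 -0.21]
door_handle [0.83, 0.67]
[ 0.7437 -0.0282  0.1303] [-0.1685 -0.2304  0.1303] [array([ 1.9, -0.1]), array([-1.9, -0. ])] 1.8931987001358033
bar_peg [0.84, 0.61]
[0.6652 0.086  0.2518] [-0.055  -0.151   0.2518] [array([-0.2,  0. ]), array([0.2, 0. ])] 1.9358343244759932
door_hinge [0.85]
```

Call:
{"op": "send_rows", "data": {"steps": [[[0, 0, 0, 0.3, 1.65, -0.3, 0], [0, 0, 0, 0.3, 1.7, -0.2, 0], [0, 0, 0, 0.95, 2.45, 0, 0], [0, 0, 0, 0.6, 2.55, 0, 0]]]}}

```text
time_s: 24.35
tool_pos: [0.6479, -0.0316, 0.2061]
tcp_rot: [0.707, -0.707, 0.001, -0.001]
force: [1.7, 1.0, -0.3]
opening: 0.006
finger_force: 0.8
```

Call:
{"op": "send_rows", "data": {"steps": [[[0, 0, 0, 0.2, 2.6, 0, 0], [0, 0, 0, -0.2, 2.6, 0, 0], [0, 0, 0, -0.6, 2.55, 0, 0], [0, 0, 0, -0.95, 2.45, 0, 0]]]}}

```text
time_s: 24.75
tool_pos: [0.5456, -0.0163, 0.2065]
tcp_rot: [-0.707, 0.707, -0.001, 0.001]
force: [1.2, 0.1, -0.3]
opening: 0.007
finger_force: 0.6
```

Call:
{"op": "send_rows", "data": {"steps": [[[0, 0, 0, -1.35, 2.25, 0, 0], [0, 0, 0, -1.65, 2.05, 0, 0], [0, 0, 0, -1.9, 1.8, 0, 0], [0, 0, 0, 0, 0, 0, 0]]]}}

```text
time_s: 25.15
tool_pos: [0.4833, 0.0339, 0.2065]
tcp_rot: [0.708, -0.706, 0.001, -0.001]
force: [-0.3, -0.5, 0.6]
opening: 0.003
finger_force: 0.0
```

```bash
python3 - <<'E'
from h import *
o=get_obs();print(o["tool_pos"],o["force"],R.from_quat(o["tcp_rot"]).as_matrix().round(3).tolist())
F={n:grab_frame(n) for n in("scene","side")}
for t in("door_handle","bar_peg","door_hinge"):
    P={n:tip_of(f,t) for n,f in F.items()}
    ob=[(F[n],np.array(P[n][0]["point"])) for n in P if P[n]]
    print(t,[(np.round(P[n][0]["point"]),round(P[n][0]["conf"],2)) for n in P if P[n]])
    if len(ob)>1: X,e=tri(ob);v=cab(X)[:2]-[0,-.107];print(X.round(4),cab(X),e,np.arctan2(-v[0],v[1])-np.arctan2(64,200))
T=rot(q[2]*180/np.pi,45);V=rot(90,0)
p=o["tool_pos"]
pre=w(q,[-.13,.053,.165])
s=plan([(p+[0,-.05,.03],V,.03),(pre+[0,-.03,.03],T),],0);print()
s=plan([(pre,T)],0,start=s);print()
s=plan([(w(q,[-.03,.053,.165]),T,.02)],0,start=s)
E
```

```text
[0.48328707 0.03388296 0.20645599] [-0.26791691 -0.47210287  0.57374026] [[0.003, -1.0, 0.002], [-1.0, -0.003, 0.001], [-0.001, -0.002, -1.0]]
door_handle [(array([328., 233.]), 0.73), (array([332., 224.]), 0.76)]
[0.4641 0.0015 0.1481] [-0.1411  0.0494  0.1481] [array([ 0.6, -0. ]), array([-0.7,  0. ])] 0.42431191671638674
bar_peg [(array([434., 209.]), 0.64), (array([420., 217.]), 0.86)]
[0.6628 0.0857 0.2453] [-0.0553 -0.1485  0.2453] [array([-1.6,  0. ]), array([1.7, 0.1])] 1.904883759189233
door_hinge [(array([419., 225.]), 0.8), (array([410., 206.]), 0.74)]
[0.6225 0.1525 0.1382] [ 0.0112 -0.1077  0.1382] [array([ 0.2, -0. ]), array([-0.3, -0. ])] -1.9429180813333107
[[0,0,0,2.4,0.1,-1.6,0],[0,-0.1,0,2.45,0.05,-1.55,0],[0,-7.5,0.1,0,0.4,0.7,0],[0.1,-7.5,0,0.15,0.35,0.65,0],[0,-7.5,0.1,0.2,0.4,0.7,0],[0,-7.5,0.1,0.25,0.35,0.6,0],[0.1,-7.5,0,0.4,0.4,0.6,0],[0,-7.5,0.1,0.4,0.4,0.55,0]]

[[0,0,0,0,0,2.1,0],[0,0,0,0,0,2.15,0]]

[[0,0,0,-1.4,0,1.4,0],[0,0,0,-1.4,0,1.4,0],[0,0,0,-1.45,0,1.45,0],[0,0,0,-1.4,0,1.4,0],[0,0,0,-1.4,0,1.4,0]]
```

```bash
python3 - <<'E'
from h import *
o=get_obs();p=o["tool_pos"]
T=rot(q[2]*180/np.pi,50);V=rot(90,0)
pre=fo(.5,.14,.07,.185);print(pre,cab(pre))
s=plan([(p+[0,-.08,.05],V,.04),(pre+[0,-.03,.035],T),(pre,T)],0);print()
s=plan([(fo(a,.14,.018,.185),T,.02) for a in(.5,.3,.1)],0,start=s);print(s[0])
E
```

```text
[0.53135423 0.0135071  0.185     ] [-0.1286 -0.0177  0.185 ]
[[0,0,0,2.65,0,-1.65,0],[0,0,0,2.7,0,-1.7,0],[0,-0.1,0,2.65,0,-1.65,0],[0,-7.1,0.1,-0.45,-0.65,0.5,0],[0.1,-7.2,0,-0.4,-0.7,0.55,0],[0,-7.1,0.1,-0.3,-0.65,0.6,0],[0,-7.1,0,-0.2,-0.65,0.6,0],[0.1,-7.2,0.1,-0.2,-0.65,0.7,0]]
[[0,-7.1,0.1,-0.05,-0.65,0.65,0],[0,-7.2,0,0,-0.7,0.65,0],[0,0,0,0.4,0,2.3,0],[0,0,0,0.35,0.05,2.25,0]]

[[0,0,0,-0.95,0.85,1.15,0],[0,0,0,-1,0.8,1.2,0],[0,0,0,-0.95,0.85,1.15,0],[0,0,0,-0.8,0.7,0.95,0],[0,0,0,-0.8,0.7,0.95,0],[0,0,0,-0.85,0.45,1,0],[0,0,0,-0.85,0.45,1,0]]
[0.48402791 0.11041228 0.18517287]
```

Call:
{"op": "send_rows", "data": {"steps": [[[0, 0, 0, 2.65, 0, -1.65, 0], [0, 0, 0, 2.7, 0, -1.7, 0], [0, -0.1, 0, 2.65, 0, -1.65, 0], [0, -7.1, 0.1, -0.45, -0.65, 0.5, 0], [0.1, -7.2, 0, -0.4, -0.7, 0.55, 0], [0, -7.1, 0.1, -0.3, -0.65, 0.6, 0], [0, -7.1, 0, -0.2, -0.65, 0.6, 0], [0.1, -7.2, 0.1, -0.2, -0.65, 0.7, 0]]]}}

```text
time_s: 26.35
tool_pos: [0.5188, -0.0252, 0.2306]
tcp_rot: [-0.671, 0.674, 0.217, 0.221]
force: [0.0, 0.4, -0.1]
opening: 0.008
finger_force: 0.0
```

Call:
{"op": "send_rows", "data": {"steps": [[[0, -7.1, 0.1, -0.05, -0.65, 0.65, 0], [0, -7.2, 0, 0, -0.7, 0.65, 0], [0, 0, 0, 0.4, 0, 2.3, 0], [0, 0, 0, 0.35, 0.05, 2.25, 0], [0, 0, 0, 0, 0, 0, 0]]]}}

```text
time_s: 26.85
tool_pos: [0.5297, 0.0147, 0.1827]
tcp_rot: [-0.637, 0.643, 0.301, 0.299]
force: [-0.1, 0.6, -0.5]
opening: 0.006
finger_force: 0.0
```

Call:
{"op": "send_rows", "data": {"steps": [[[0, 0, 0, -0.95, 0.85, 1.15, 0], [0, 0, 0, -1, 0.8, 1.2, 0], [0, 0, 0, -0.95, 0.85, 1.15, 0], [0, 0, 0, -0.8, 0.7, 0.95, 0], [0, 0, 0, 0, 0, 0, 0]]]}}

```text
time_s: 27.35
tool_pos: [0.4982, 0.0736, 0.1861]
tcp_rot: [-0.639, 0.642, 0.298, 0.3]
force: [0.4, 0.1, 0.6]
opening: 0.005
finger_force: 0.0
```

Call:
{"op": "send_rows", "data": {"steps": [[[0, 0, 0, -0.8, 0.7, 0.95, 0], [0, 0, 0, -0.85, 0.45, 1, 0], [0, 0, 0, -0.85, 0.45, 1, 0], [0, 0, 0, 0, 0, 0, 0]]]}}

```text
time_s: 27.75
tool_pos: [0.4823, 0.1128, 0.1858]
tcp_rot: [-0.639, 0.642, 0.299, 0.3]
force: [-0.1, -0.3, -0.3]
opening: 0.004
finger_force: 0.0
```

```bash
cat > look.py <<'E'
from h import *
o=get_obs();print(o["time_s"],o["tool_pos"],cab(o["tool_pos"]),o["force"],o["opening"])
F={n:grab_frame(n) for n in("scene","side")}
for t in("door_handle","bar_peg","bar_pivot"):
    P={n:tip_of(f,t) for n,f in F.items()}
    ob=[(F[n],np.array(P[n][0]["point"])) for n in P if P[n]]
    print(t,[(n,np.round(P[n][0]["point"],1),round(P[n][0]["conf"],2)) for n in P if P[n]])
    if len(ob)>1: X,e=tri(ob);v=cab(X)[:2]-[0,-.107];print(X.round(4),cab(X),e[0],np.arctan2(-v[0],v[1])-np.arctan2(64,200))
E
python3 look.py
```

```text
27.75 [0.48227081 0.11275058 0.1857514 ] [-0.0297  0.0322  0.1858] [-0.09079473 -0.29048944 -0.26194679] 0.00355719059121373
door_handle [('scene', array([329.5, 215.4]), 0.87), ('side', array([410.1, 206.9]), 0.28)]
[ 0.5697 -0.0231  0.3072] [-0.1649 -0.0563  0.3072] [ 41.9 -19.1] 0.9628075339786126
bar_peg [('scene', array([434.3, 209.1]), 0.68), ('side', array([422. , 217.6]), 0.74)]
[0.666  0.0853 0.2465] [-0.0557 -0.1518  0.2465] [-0.6  0. ] 1.9384561231442634
bar_pivot [('scene', array([378.7, 186.7]), 0.84), ('side', array([422.7, 217.4]), 0.4)]
[ 0.6223 -0.0028  0.3516] [-0.1441 -0.1087  0.3516] [24.7 -6.2] 1.2728901979303096
```

Call:
{"op": "send_rows", "data": {"steps": [[[0, 0, 0, -0.3, 0, 0.4, 0], [0, 0, 0, -0.3, 0, 0.4, 0], [0, 0, 0, 0, 0, 0, 0]]]}}

```text
time_s: 28.45
tool_pos: [0.4835, 0.1215, 0.185]
tcp_rot: [-0.639, 0.643, 0.298, 0.3]
force: [0.3, 0.8, -0.3]
opening: 0.006
finger_force: 0.0
```

Call:
{"op": "send_rows", "data": {"steps": [[[0, 0, 0, -0.15, 0, 0.2, 0], [0, 0, 0, 0, 0, 0, 0]]]}}

```text
time_s: 28.65
tool_pos: [0.4836, 0.1237, 0.1848]
tcp_rot: [-0.639, 0.643, 0.298, 0.3]
force: [0.1, -0.1, -0.7]
opening: 0.008
finger_force: 0.0
```

Call:
{"op": "send_rows", "data": {"steps": [[[0, 0, 0, -0.15, 0, 0.2, 0], [0, 0, 0, 0, 0, 0, 0]]]}}

```text
time_s: 28.85
tool_pos: [0.4837, 0.1247, 0.1847]
tcp_rot: [-0.639, 0.643, 0.297, 0.3]
force: [-1.0, -5.4, 1.8]
opening: 0.004
finger_force: 2.6
```

Call:
{"op": "send_rows", "data": {"steps": [[[0, 0, 0, -0.1, 0, 0.1, 0], [0, 0, 0, 0, 0, 0, 0]]]}}

```text
time_s: 29.05
tool_pos: [0.4837, 0.125, 0.1847]
tcp_rot: [-0.64, 0.643, 0.296, 0.299]
force: [-2.0, -9.2, 4.4]
opening: 0.01
finger_force: 4.6
```

Call:
{"op": "send_rows", "data": {"steps": [[[0, 0, 0, -0.1, 0, 0.1, 0], [0, 0, 0, 0, 0, 0, 0]]]}}

```text
time_s: 29.25
tool_pos: [0.4837, 0.1252, 0.1847]
tcp_rot: [-0.64, 0.643, 0.296, 0.299]
force: [-2.2, -13.7, 4.1]
opening: 0.006
finger_force: 6.7
```

```bash
python3 - <<'E'
from h import *
o=get_obs();p=o["tool_pos"];C=R.from_quat(o["tcp_rot"]).as_matrix()
T=rot(np.degrees(q[2]),30);g=w(q,[-.066,-.154,.260])
s=plan([(p+[0,-.12,.05],C,.04)],0);print()
s=plan([(hold(g,T)-.09*T[:,2],T,.04)],5,start=s)
E
```

```text
[[0,0,0,1,0,-3.1,0],[0,0,0,0.95,-0.05,-3.1,0],[0,0,0,1,0,-3.1,0],[0,0,0,1,-0.05,-3.1,0]]

[[0,3.3,0,-1.5,-3.05,-0.5,5],[0,3.3,0.1,-1.45,-3.1,-0.55,5],[0,3.2,0,-1.4,-3.05,-0.65,5],[0,3.3,0,-1.4,-3.05,-0.75,5],[0,3.3,0,-1.35,-3.05,-0.8,5],[0,3.3,0.1,-1.25,-3.1,-0.85,5]]
```

Call:
{"op": "send_rows", "data": {"steps": [[[0, 0, 0, 1, 0, -3.1, 0], [0, 0, 0, 0.95, -0.05, -3.1, 0], [0, 0, 0, 1, 0, -3.1, 0], [0, 0, 0, 1, -0.05, -3.1, 0]]]}}

```text
time_s: 29.65
tool_pos: [0.4837, 0.0073, 0.2348]
tcp_rot: [-0.639, 0.643, 0.298, 0.3]
force: [-0.0, 1.1, -0.5]
opening: 0.002
finger_force: 0.0
```

Call:
{"op": "send_rows", "data": {"steps": [[[0, 3.3, 0, -1.5, -3.05, -0.5, 5], [0, 3.3, 0.1, -1.45, -3.1, -0.55, 5], [0, 3.2, 0, -1.4, -3.05, -0.65, 5], [0, 3.3, 0, -1.4, -3.05, -0.75, 5], [0, 3.3, 0, -1.35, -3.05, -0.8, 5], [0, 3.3, 0.1, -1.25, -3.1, -0.85, 5], [0, 0, 0, 0, 0, 0, 5], [0, 0, 0, 0, 0, 0, 5]]]}}

```text
time_s: 30.45
tool_pos: [0.668, 0.0428, 0.3201]
tcp_rot: [-0.679, 0.685, 0.186, 0.185]
force: [-0.5, 0.2, -1.1]
opening: 0.557
finger_force: 0.0
```

```bash
python3 look.py; python3 - <<'E'
from h import *
f=grab_frame("wrist");o=get_obs()
for t,x in(("bar_peg",[-.064,-.155,.262]),("bar_pivot",[-.064,-.03,.262]),("door_handle",[-.064,.093,.14])):
    r=tip_of(f,t);print(t,[(np.round(k["point"],1),round(k["conf"],2)) for k in r[:2]],proj(f,w(q,x)))
hsv=cv2.cvtColor(f["frame"],cv2.COLOR_RGB2HSV);m=cv2.inRange(hsv,(0,150,80),(4,255,255))|cv2.inRange(hsv,(174,150,80),(180,255,255))
n,l,s,ce=cv2.connectedComponentsWithStats(m);i=1+np.argmax(s[1:,4]);print("red",s[i],ce[i],proj(f,w(q,[-.096,-.155,.262])))
T=rot(np.degrees(q[2]),30);g=w(q,[-.066,-.154,.260]);plan([(hold(g,T),T,.025)],5)
E
```

```text
30.45 [0.66803038 0.04279245 0.32006556] [-0.0982 -0.1541  0.3201] [-0.4971095   0.20011973 -1.07086615] 0.5572605618195383
door_handle [('scene', array([326.7, 213.7]), 0.77), ('side', array([332.1, 195.2]), 0.62)]
[0.4187 0.0771 0.1363] [-0.0659  0.0955  0.1363] [ 1.8 -0.1] 0.004919723443581325
bar_peg [('scene', array([433.1, 209.2]), 0.75)]
bar_pivot [('scene', array([381.5, 185.2]), 0.98), ('side', array([373.1, 195.7]), 0.51)]
[0.543  0.073  0.2677] [-0.0689 -0.0289  0.2677] [-2.2  0. ] 0.4131917061656916
bar_peg [(array([320.9, 244.4]), 0.91)] [318.04653035 252.14850475]
bar_pivot [] [505.7006998  251.56482211]
door_handle [(array([592.5, 150.1]), 0.65)] [591.96507019 152.77998435]
red [305 212  33  14 202] [321.30693069 219.52970297] [317.65684868 215.97097267]
[[0,0.1,0,0.05,0,2.2,5],[0,0.1,-0.1,0.05,0,2.2,5],[0,0.1,0,0.05,0,2.2,5],[0,0.1,0,0.05,0,2.2,5]]
```

Call:
{"op": "send_rows", "data": {"steps": [[[0, 0.1, 0, 0.05, 0, 2.2, 5], [0, 0.1, -0.1, 0.05, 0, 2.2, 5], [0, 0.1, 0, 0.05, 0, 2.2, 5], [0, 0.1, 0, 0.05, 0, 2.2, 5], [0, 0, 0, 0, 0, 0, 0], [0, 0, 0, 0, 0, 0, 0], [0, 0, 0, 0, 0, 0, 0], [0, 0, 0, 0, 0, 0, 0]]], "newtons": 20}}

```text
time_s: 31.85
tool_pos: [0.6691, 0.0837, 0.2453]
tcp_rot: [-0.68, 0.686, 0.181, 0.184]
force: [0.0, 0.6, -0.9]
opening: 0.297
finger_force: 0.0
```

Call:
{"op": "send_rows", "data": {"steps": [[[0, 0, 0, 0, 0, 0, 0], [0, 0, 0, 0, 0, 0, 0], [0, 0, 0, 0, 0, 0, 0], [0, 0, 0, 0, 0, 0, 0]]]}}

```text
time_s: 32.25
tool_pos: [0.6684, 0.0839, 0.2441]
tcp_rot: [-0.68, 0.686, 0.182, 0.183]
force: [-1.3, -0.8, 0.9]
opening: 0.163
finger_force: 20.0
```

```bash
python3 - <<'E'
from h import *
o=get_obs();T=R.from_quat(o["tcp_rot"]).as_matrix();h=o["tool_pos"]-hold_point_z*T[:,2];print(o["force"],o["opening"],o["finger_force"],cab(h))
h=cab(h);d=h[1:]-[-.03,.262];print(np.hypot(*d),"ang",np.arctan2(-d[1],-d[0]))
off=[h[1]+.155,h[2]-.262];print("offset",off)
wp=[(hold(w(q,[h[0],-.03-.125*np.cos(a)+off[0],.262-.125*np.sin(a)+off[1]]),T),T,.03) for a in np.r_[np.arange(.15,1.5,.17),1.57]]
plan(wp,0)
E
```

```text
[-1.33505806 -0.7758651   0.85590334] 0.16318913604912091 20.003001678633154 [-0.0664 -0.1541  0.2603]
0.12411164328941905 ang 0.01369777337286607
offset [np.float64(0.0009000000000000119), np.float64(-0.0017000000000000348)]
[[0,0,0,0.95,0.15,1.6,0],[0,0,0,1,0.5,1.8,0],[0,0,0,1,0.8,1.7,0],[0,0,0,0.9,1.15,1.55,0],[0,0,0,0.75,1.45,1.35,0],[0,0,0,0.65,1.7,1.1,0],[0,0,0,0.5,1.85,0.9,0],[0,0,0,0.35,2.05,0.55,0]]
[[0,0,0,0.15,2.85,0.3,0]]
```

Call:
{"op": "send_rows", "data": {"steps": [[[0, 0, 0, 0.95, 0.15, 1.6, 0], [0, 0, 0, 1, 0.5, 1.8, 0], [0, 0, 0, 1, 0.8, 1.7, 0], [0, 0, 0, 0.9, 1.15, 1.55, 0]]]}}

```text
time_s: 32.65
tool_pos: [0.6404, 0.0842, 0.1671]
tcp_rot: [-0.681, 0.685, 0.184, 0.182]
force: [-7.3, -1.4, 9.1]
opening: 0.162
finger_force: 19.9
```

Call:
{"op": "send_rows", "data": {"steps": [[[0, 0, 0, 0.75, 1.45, 1.35, 0], [0, 0, 0, 0.65, 1.7, 1.1, 0], [0, 0, 0, 0.5, 1.85, 0.9, 0], [0, 0, 0, 0.35, 2.05, 0.55, 0]]]}}

```text
time_s: 33.05
tool_pos: [0.5735, 0.0847, 0.1208]
tcp_rot: [-0.68, 0.687, 0.18, 0.185]
force: [6.1, 1.8, -6.3]
opening: 0.159
finger_force: 20.0
```

Call:
{"op": "send_rows", "data": {"steps": [[[0, 0, 0, 0.1, 1.4, 0.2, 0], [0, 0, 0, 0.05, 1.45, 0.1, 0], [0, 0, 0, 0, 0, 0, 0], [0, 0, 0, 0, 0, 0, 0]]]}}

```text
time_s: 33.45
tool_pos: [0.5434, 0.0851, 0.117]
tcp_rot: [-0.68, 0.686, 0.182, 0.183]
force: [4.2, 0.2, -10.4]
opening: 0.158
finger_force: 20.0
```

```bash
python3 - <<'E'
from h import *
o=get_obs();T=R.from_quat(o["tcp_rot"]).as_matrix();h=o["tool_pos"]-hold_point_z*T[:,2];print(o["force"],o["opening"],o["finger_force"],cab(h))
h=cab(h);d=h[1:]-[-.0291,.2603];print(np.hypot(*d),"ang",np.arctan2(-d[1],-d[0]))
E
```

```text
[  4.1695032    0.16775137 -10.40397714] 0.15763618682180922 20.002249237149954 [-0.0662 -0.0291  0.1332]
0.12709999999999996 ang 1.5707963267948966
```

Call:
{"op": "send_rows", "data": {"steps": [[[0, 0, 0, -0.05, 0, -0.1, 0], [0, 0, 0, 0, 0.2, 0, 0], [0, 0, 0, 0, 0, 0, 0]]]}}

```text
time_s: 33.75
tool_pos: [0.5433, 0.085, 0.1172]
tcp_rot: [-0.679, 0.687, 0.181, 0.184]
force: [9.3, 2.4, -19.3]
opening: 0.157
finger_force: 20.0
```

Call:
{"op": "send_rows", "data": {"steps": [[[0, 0, 0, 0, 0.2, 0, 0], [0, 0, 0, 0, 0, 0, 0]]]}}

```text
time_s: 33.95
tool_pos: [0.5433, 0.085, 0.1173]
tcp_rot: [-0.679, 0.687, 0.179, 0.185]
force: [11.9, 1.6, -22.5]
opening: 0.155
finger_force: 20.1
```

Call:
{"op": "send_rows", "data": {"steps": [[[0, 0, 0, 0, 0.2, 0, 0], [0, 0, 0, 0, 0, 0, 0]]]}}

```text
time_s: 34.15
tool_pos: [0.5432, 0.0849, 0.1174]
tcp_rot: [-0.679, 0.688, 0.177, 0.186]
force: [17.4, 3.5, -26.1]
opening: 0.161
finger_force: 20.1
```

Call:
{"op": "send_rows", "data": {"steps": [[[0, 0, 0, 0.1, -0.2, 0.2, 0], [0, 0, 0, 0, -0.1, 0, 0], [0, 0, 0, 0, 0, 0, 0]]]}}

```text
time_s: 34.45
tool_pos: [0.5434, 0.085, 0.1171]
tcp_rot: [-0.68, 0.686, 0.18, 0.185]
force: [7.5, 0.2, -11.3]
opening: 0.158
finger_force: 20.0
```

Call:
{"op": "send_rows", "data": {"steps": [[[0, 0, 0, 0.05, 0, 0.1, 0], [0, 0, 0, 0, 0, 0, 4], [0, 0, 0, 0, 0, 0, 4], [0, 0, 0, 0, 0, 0, 4], [0, 0, 0, 0, 0, 0, 4], [0, 0, 0, 0, 0, 0, 4]]]}}

```text
time_s: 35.05
tool_pos: [0.5401, 0.0856, 0.1167]
tcp_rot: [-0.68, 0.686, 0.182, 0.183]
force: [0.1, 0.2, -0.2]
opening: 0.442
finger_force: 0.0
```

Call:
{"op": "send_rows", "data": {"steps": [[[0, 0, 0, 0, 0, -1.5, 4], [0, 0, 0, 0, 0, -3, 4], [0, 0, 0, 0, 0, -4, 4], [0, 0, 0, 0, 0, -4, 4], [0, 0, 0, 4, 0, 0, 4], [0, 0, 0, 4, 0, 0, 4], [0, 0, 0, 0, 0, 0, 4]]]}}

```text
time_s: 35.75
tool_pos: [0.538, -0.0497, 0.183]
tcp_rot: [-0.678, 0.688, 0.183, 0.182]
force: [0.1, 0.5, -0.4]
opening: 0.46
finger_force: 0.0
```

```bash
python3 look.py; python3 - <<'E'
from h import *
c=np.load("c.npy");S=grab_frame("scene");D=grab_frame("side");W=grab_frame("wrist")
for t,x in(("bar_peg",[-.064,-.03,.137]),("carrier",[.072,0,.025]),("carrier_grip",[.03,0,.079]),("door_handle",[-.064,.093,.14])):
    for n,f in(("scene",S),("side",D),("wrist",W)):
        r=tip_of(f,t);print(t,n,[(np.round(k["point"],1),round(k["conf"],2)) for k in r[:1]],proj(f,w(q,x)).round(1))
for n,f in(("scene",S),("side",D)):
    m=masks_of(f,"lock_bar")
    hsv=cv2.cvtColor(f["frame"],cv2.COLOR_RGB2HSV);y=cv2.inRange(hsv,(20,150,80),(32,255,255));y[:, :330]=0;y[:,440:]=0;y[:130]=0;y[270:]=0
    nn,l,s,ce=cv2.connectedComponentsWithStats(y)
    if nn>1:
        i=1+np.argmax(s[1:,4]);v,u=np.nonzero(l==i);L=cv2.fitLine(np.column_stack([u,v]).astype(np.float32),cv2.DIST_L2,0,.01,.01).ravel()
        a=proj(f,w(q,[-.029,-.03,.25]));b=proj(f,w(q,[-.029,-.03,.15]));e=(b-a)/np.linalg.norm(b-a)
        print(n,"bar",s[i],L[:2]*np.sign(L[1]),"plumb dir",e)
for t in("bin","tape_roll","meter"):
    P=[tip_of(f,t) for f in(S,D)]
    if all(P): print(t,tri([(S,np.array(P[0][0]["point"])),(D,np.array(P[1][0]["point"]))])[0].round(3))
E
```

```text
35.75 [ 0.53798045 -0.04966799  0.18302136] [-0.1917 -0.0248  0.183 ] [ 0.1026767   0.47521195 -0.39147437] 0.4597855831637042
door_handle [('side', array([332.4, 195.1]), 0.55)]
bar_peg [('scene', array([377.9, 231.2]), 0.69)]
bar_pivot [('scene', array([379.8, 188.7]), 0.71)]
bar_peg scene [(array([373.8, 233.1]), 0.96)] [375.3 231.2]
bar_peg side [] [371.5 215.4]
bar_peg wrist [(array([317.3, 335. ]), 0.81)] [315.1 336.6]
carrier scene [] [384.9 232.4]
carrier side [] [379.5 188.8]
carrier wrist [] [340.2 314.4]
carrier_grip scene [(array([416.9, 225.6]), 0.5)] [379.7 224.9]
carrier_grip side [] [375.1 192.1]
carrier_grip wrist [] [343.6 334.4]
door_handle scene [] [329.9 212.4]
door_handle side [(array([332.4, 192.6]), 0.59)] [331.2 194.6]
door_handle wrist [] [467.3 339.9]
scene bar [386 170   8   5  23] [0.94590193 0.32445267] plumb dir [-0.12584678  0.99204969]
bin [ 0.491 -0.232  0.012]
tape_roll [ 0.478 -0.435  0.01 ]
```

Call:
{"op": "send_rows", "data": {"steps": [[[0, 0, 0, 3, 0, -4, 4], [0, 0, 0, 3, 1, -4, 4], [0, 0, 0, 3, 2, -4, 4], [0, 0, 0, 3, 3, -3, 4], [0, 0, 0, 3, 3, -3, 4], [0, 0, 0, 3, 3, -2, 4], [0, 0, 0, 0, 0, 0, 4]]]}}

```text
time_s: 38.0
tool_pos: [0.4186, -0.2977, 0.266]
tcp_rot: [-0.678, 0.688, 0.181, 0.183]
force: [0.4, 0.5, -0.0]
opening: 0.457
finger_force: 0.0
```

```bash
python3 look.py; python3 - <<'E'
from h import *
S=grab_frame("scene");D=grab_frame("side");W=grab_frame("wrist")
for t,x in(("bar_peg",[-.064,-.03,.137]),("carrier",[.072,0,.025]),("carrier_grip",[.03,0,.079]),("door_handle",[-.064,.093,.14])):
    for n,f in(("scene",S),("side",D),("wrist",W)):
        r=tip_of(f,t);print(t,n,[(np.round(k["point"],1),round(k["conf"],2)) for k in r[:1]],proj(f,w(q,x)).round(1))
for n,f in(("scene",S),("side",D)):
    hsv=cv2.cvtColor(f["frame"],cv2.COLOR_RGB2HSV);y=cv2.inRange(hsv,(18,140,70),(34,255,255));y[:, :355]=0;y[:,410:]=0;y[:160]=0;y[260:]=0
    nn,l,s,ce=cv2.connectedComponentsWithStats(y)
    if nn>1:
        i=1+np.argmax(s[1:,4]);v,u=np.nonzero(l==i);L=cv2.fitLine(np.column_stack([u,v]).astype(np.float32),cv2.DIST_L2,0,.01,.01).ravel()
        a=proj(f,w(q,[-.029,-.03,.25]));b=proj(f,w(q,[-.029,-.03,.15]));e=(b-a)/np.linalg.norm(b-a)
        print(n,"bar",s[i],L[:2]*np.sign(L[1]),"plumb dir",e)
for t in("bin","tape_roll","meter"):
    P=[tip_of(f,t) for f in(S,D)]
    if all(P): print(t,tri([(S,np.array(P[0][0]["point"])),(D,np.array(P[1][0]["point"]))])[0].round(3))
E
```

```text
38.0 [ 0.41858257 -0.29771811  0.26598263] [-0.4407  0.0925  0.266 ] [ 0.39049993  0.5377141  -0.04182112] 0.45686465953895644
door_handle [('scene', array([329.3, 209.1]), 0.82), ('side', array([333.7, 192.1]), 0.68)]
[0.4211 0.0831 0.1473] [-0.0598  0.0931  0.1473] [ 1.5 -0. ] -0.019301001994015077
bar_peg [('scene', array([376.6, 231.8]), 0.71), ('side', array([369.8, 214. ]), 0.86)]
[0.5413 0.0846 0.1292] [-0.0573 -0.027   0.1292] [-1.4  0. ] 0.31184600910822186
bar_pivot [('scene', array([380.9, 186.4]), 0.69), ('side', array([374.4, 191.5]), 0.92)]
[0.5366 0.0911 0.2518] [-0.051  -0.0223  0.2518] [-1.3  0. ] 0.2322776992994186
bar_peg scene [(array([374.5, 230.8]), 0.78)] [375.3 231.2]
bar_peg side [(array([331.6, 193.3]), 0.58)] [371.5 215.4]
bar_peg wrist [] [237.3 377.2]
carrier scene [] [384.9 232.4]
carrier side [] [379.5 188.8]
carrier wrist [] [273.5 352.2]
carrier_grip scene [(array([328.1, 212.7]), 0.18)] [379.7 224.9]
carrier_grip side [(array([410.1, 206.9]), 0.54)] [375.1 192.1]
carrier_grip wrist [] [268.5 368.9]
door_handle scene [(array([329.2, 211.9]), 0.82)] [329.9 212.4]
door_handle side [(array([332.6, 194.2]), 0.84)] [331.2 194.6]
door_handle wrist [] [322.3 379.1]
scene bar [380 192  10  35 146] [-0.15090881  0.9885477 ] plumb dir [-0.12584678  0.99204969]
side bar [381 176   8   7  31] [0.89498055 0.44610515] plumb dir [-0.26398601  0.96452651]
bin [ 0.489 -0.229 -0.005]
tape_roll [ 0.477 -0.437  0.012]
meter [ 0.287  0.248 -0.013]
```

```bash
python3 -c "
from rig import *
print(finish_job())"
```

```text
the job is handed in; nothing more can be done
None
```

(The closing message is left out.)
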